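Slide the sensor carrier round the bent support rod

TASK

Pick up the blue-and-white sensor carrier by its tab, thread it onto the free end of the bent steel rod, and slide it gently round the bend, without forcing it, until it has pushed the red sleeve fully home against the post. Let go and leave the carrier hanging there on the rod. Push the sleeve only with the carrier, keep the gripper off the rod, and leave the other things on the bench where they are.

Things in the scene. Friction and masses are not known exactly. Their poses are not given: they have to be found in the camera images.
- rod: Bent round steel rod, 10 mm diameter, level, axis 120 mm above the bench, fixed. Origin: the tip of its free, rounded end, on the axis; x along the rod from the tip to the bend, z up. Straight for 70 mm, then the bend (see rod_bend), the second leg, sleeve, block and post. The carrier must not press on any of these with more than 18 N, the gripper with no more than 3 N.
- rod_bend (a point): Point on the rod's axis where the bend starts, 70 mm from the tip, axes as the rod's. From here it bends level towards -y, centre-line radius 60 mm. HOW FAR IT BENDS IS NOT MEASURED: 40 to 77 degrees, new in each run; find the second leg by feel or sight. That leg is straight; 113 mm after the end of the bend it is held by a blue block (26 mm, top at 133 mm) on a post with a 70 mm square foot.
- sleeve (a joint): Red sleeve on the second leg, 22 mm diameter, 16 mm long, held by rubber friction: about 4 N slides it and it stays where left. Value: metres slid towards the post, 0 to 0.020 (0.020 = fully home against the block); starts at 0 to 0.006. Its front face lies 65 mm plus this value past the end of the bend. Too big to enter the carrier's hole.
- carrier_bore (a point): Centre of the sensor carrier's through hole; x along the hole, z up. Carrier: about 140 g, upright, 109 mm high, heavy foot 24 x 38 mm, white body, blue collar 28 mm across with a level hole 13 mm in diameter and 24 mm long, 58 mm above the underside; square blue tab on top. Same both ways round. In the bend the hole has only about 0.9 mm of play each way.
- carrier_tab (a point): Grip point on the same carrier, 93 mm above its underside and 35 mm straight above the hole's centre, same axes. The tab is 18 x 18 mm and spans 71 to 109 mm above the underside; it may be gripped across either pair of faces from above.
- carrier: The sensor carrier itself; origin at the centre of its underside, axes as above.
- clip_red: Red tube clip, 36 x 26 x 29 mm, bystander; origin under its centre.
- clip_yellow: Yellow tube clip, 36 x 26 x 29 mm, bystander; origin under its centre.
- spare_collar: White spare ring, 32 mm across, 18 mm high, bystander; origin under its centre.
- jar: Small amber jar, 52 mm across, 55 mm high, bystander; origin under its centre.
- dish: Flat clear dish, 88 mm across, 14 mm high, bystander; origin under its centre.
- driver: Screwdriver, 170 mm long, lying on the bench, bystander; origin under its middle.

How it is judged:
By the outcome, as a careful person would: the job done as asked, in the order asked, and still so for the second after the job is handed in, with the robot touching nothing.
It also fails if it takes over 72 s, if anything falls off the work surface, if the arm or the gripper's body presses on something with over 40 N, if the wrist force passes 120 N, or if a joint passes its speed limit or range.

ROBOT

A 7-joint arm with a two-finger parallel gripper is mounted at the origin on the work surface. World frame = base frame: x ahead of the robot, y to its left, z up, the work surface at z = 0. Lengths are in m, angles in rad, forces in N, time in s.
With the tool pointing down it reaches from about 0.4 to 0.85 m from the base axis. Payload 4.5 kg.
Tool frame: the origin (TCP) lies at the very end of the fingers, on their centre line; the grasp point (between the pads) lies 19 mm behind it; x points along the fingers, z is the direction in which the jaws open and shut, and the axes are right-handed (so a half turn about x gives the same grasp; the last joint's range is limited). The gripper opens to 88 mm and grips with 3 to 60 N. Pads are 18 mm wide; open, the fingers measure 123 mm over their backs; the gripper's body (75 mm by 187 mm) begins 45 mm behind the grasp point.
Start: joints at [-1.077, 0.689, -0.195, 1.565, 0.157, 0.902, -0.215], TCP at [0.277, 0.56, 0.239] pointing down, gripper open.
Joint ranges: [-3.01, 3.01], [-0.46, 2.08], [-1.47, 1.51], [0.13, 2.56], [-1, 4.14], [0.04, 2.09], [-2.66, 2.66]. Speed limits (rad/s): [2.57, 2.57, 3.14, 3.14, 3.14, 3.14, 3.14].

INTERFACE

Orientations are given as a 3x3 rotation matrix whose columns are the frame's x, y, z axes.
In Python, from cell import env gives the robot as it stands. The module is installed in compiled form; this text tells all that it offers.
- The arm moves only by the shell command python3 -m inch 'ROWS'. ROWS is JSON, a list of rows, each a list of 7 numbers: the shift along the tool's x, y, z in mm, then the turn, a rotation vector about the tool's x, y, z in rad, then the gripper command: -1 is shut, 1 is fully open, values between are in proportion. A call has 1 to 8 rows; each row is the pose to reach, as a shift and turn from the pose commanded when the call began, along the tool's axes at that moment; what a row does not reach only later rows make up. A row lasts 1/10 s, in which the tool goes at most 50 mm and 8.59 degrees, less where a joint would pass 70% of its speed; a pose out of reach is approached as far as the arm can. A call with a gripper value outside its range is refused whole. The fingers move at their own pace and stop on an object; the grip force is fixed at half the most. Time passes only in rows, so rows that repeat a pose let the fingers close. It gives the time, the measured TCP pose, the force and the opening at its end, in the units of the state.
- env.get_obs(): the state, without advancing time (a new reading comes with each control period).
- env.snapshot(name): name is "scene" or "top" or "wrist"; returns a dict with "color" (384x512x3 uint8, red, green, blue), "range_z" (384x512 float32, m along the optical axis (not along the pixel's ray), 0 where there is no reading), "K" (3x3 intrinsics, pixels), "k1" (the pictures are not rectified: a ray, as slopes to the right and down, at radius r is drawn at 1 + k1 r^2 times it, then the intrinsics apply), "eye" and "attitude" of the camera in the world. Camera axes: x right, y up, looking along -z (the intrinsics and any distortion apply to the point x, -y, -z); pixel columns grow to the right and rows downward; lengths in m; the calibration is good to about 2 mm. A picture is of the moment at which its call begins.
- env.finish_job(): hands the job in, once; it reports no verdict.
The state is a dict: "time": time; "qpos": joint angles; "qd": joint speeds; "tau": joint torques, N m; "tool_pos": TCP position; "orientation": TCP orientation; "wrist_force": force on the tool from outside, world axes, zero at the start; "torque": the same for the moment, N m; "finger_gap": finger opening in m.
Only numpy, scipy, OpenCV 4.12 (cv2) and the standard library are available. Lean on these libraries where they do the work, as an engineer would, in place of code of your own. Each camera call takes 0.05 s, during which the arm holds its last target.

## Working session

There is one attempt and no reset: what is moved stays moved. The work goes in short steps, Python scripts to look and compute and a shell command to move; the robot and the scene stay as the last step left them, time stands still between calls to the robot, and variables do not carry over. Pictures are saved under pics/ and viewed, and the job is handed in when it is done.

```bash
mkdir -p pics; ls
cat > h.py <<'E'
import numpy as np, cv2
from cell import env
def snap(n,f):
    s=env.snapshot(n); cv2.imwrite('pics/'+f+'.png',s['color'][:,:,::-1]); np.savez('pics/'+f+'.npz',**s); return s
def load(f): return dict(np.load('pics/'+f+'.npz'))
def ray(s,u,v):
    K=s['K']; k1=float(s['k1']); x=(u-K[0,2])/K[0,0]; y=(v-K[1,2])/K[1,1]
    rd=np.hypot(x,y); r=rd
    for _ in range(30): r=rd/(1+k1*r*r)
    f=r/rd if rd>0 else 1
    d=np.array([x*f,-y*f,-1.0]); return np.array(s['eye']),np.array(s['attitude'])@d
def onz(s,u,v,z):
    e,d=ray(s,u,v); t=(z-e[2])/d[2]; return e+t*d
def rng(s,u,v):
    e,d=ray(s,u,v); return e+d*float(s['range_z'][int(round(v)),int(round(u))])
def tri(s1,p1,s2,p2):
    e1,d1=ray(s1,*p1); e2,d2=ray(s2,*p2)
    A=np.stack([d1,-d2],1); t=np.linalg.lstsq(A,e2-e1,rcond=None)[0]
    a=e1+t[0]*d1; b=e2+t[1]*d2; return (a+b)/2,np.linalg.norm(a-b)
def cloud(s):
    K=s['K'];k1=float(s['k1']);H,W=s['range_z'].shape
    u,v=np.meshgrid(np.arange(W),np.arange(H)); x=(u-K[0,2])/K[0,0]; y=(v-K[1,2])/K[1,1]
    rd=np.hypot(x,y); r=rd.copy()
    for _ in range(30): r=rd/(1+k1*r*r)
    f=np.where(rd>0,r/np.maximum(rd,1e-9),1)
    d=np.stack([x*f,-y*f,-np.ones_like(x)],-1)@np.array(s['attitude']).T
    P=np.array(s['eye'])+d*s['range_z'][...,None]; P[s['range_z']<=0]=np.nan; return P
E
python3 - <<'E'
from h import *
for n in ['scene','top','wrist']:
    s=snap(n,n+'0'); print(n,s['eye'],np.round(s['attitude'],3).tolist(),s['K'].tolist(),s['k1'])
o=env.get_obs()
for k in o: print(k,np.round(o[k],4).tolist())
E
```

```text
pics
scene [0.93479427 0.3205256  0.92378545] [[-0.679, -0.628, 0.381], [0.734, -0.589, 0.337], [0.013, 0.509, 0.861]] [[407.64088886048984, 0.0, 258.0785365259294], [0.0, 407.64088886048984, 191.19981334712512], [0.0, 0.0, 1.0]] 0.025322844925178584
top [0.32364983 0.00645677 1.455469  ] [[-0.012, 0.983, -0.183], [-1.0, -0.008, 0.019], [0.017, 0.183, 0.983]] [[482.7154350584381, 0.0, 254.82368228765662], [0.0, 482.7154350584381, 192.68053169089023], [0.0, 0.0, 1.0]] 0.05002138027609829
wrist [0.21237779 0.59189012 0.38514724] [[0.443, -0.861, -0.251], [0.897, 0.424, 0.126], [-0.002, -0.281, 0.96]] [[280.49419275196215, 0.0, 254.4660172578111], [0.0, 280.49419275196215, 195.80365968668906], [0.0, 0.0, 1.0]] -0.04701860930789361
time 0.15
qpos [-1.0772, 0.6898, -0.1946, 1.5661, 0.1573, 0.9025, -0.2151]
qd [-0.0015, -0.0033, -0.0005, -0.0049, 0.0014, 0.0029, -0.0011]
tau [-0.0015, -52.7865, -1.2685, -15.3587, -0.0525, 0.0039, 0.0001]
tool_pos [0.2771, 0.5597, 0.2381]
orientation [[-0.0006, -0.8962, 0.4436], [-0.0013, 0.4436, 0.8962], [-1.0, -0.0001, -0.0014]]
wrist_force [0.0193, -0.1764, -0.3654]
torque [0.0388, 0.0105, 0.0387]
finger_gap 0.0877
```

View pics/scene0.png

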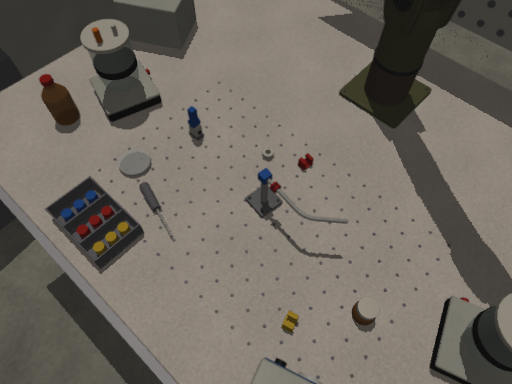

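View pics/top0.png

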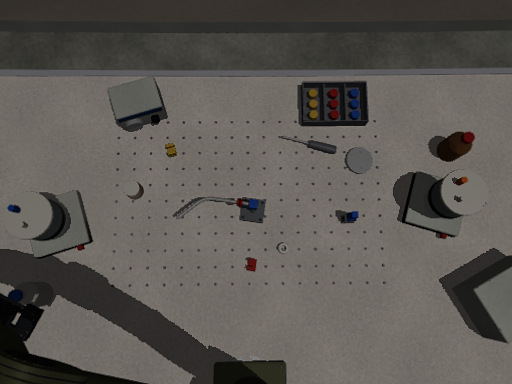

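View pics/wrist0.png

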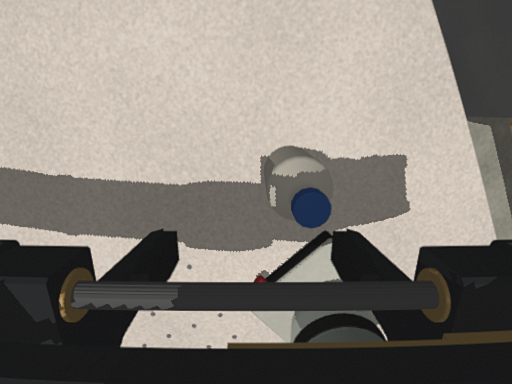

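The scene view shows the carrier (tab near 193,112), the rod with its tip near (346,221), the bend at (302,215), the sleeve at (275,187) and the block at (265,175). The top view shows the tip at (177,215), the block at (253,204) and the carrier tab at (352,216).

Run:
```python
from h import *
s=load('scene0');t=load('top0')
for n,d in (('scene',s),('top',t)):
    P=cloud(d); c=d['color'].astype(int)
    blue=(c[...,2]>c[...,0]+50)&(c[...,2]>c[...,1]+30)
    red=(c[...,0]>c[...,1]+80)&(c[...,0]>c[...,2]+80)
    for nm,m in (('blue',blue),('red',red)):
        k,lab,st,ce=cv2.connectedComponentsWithStats(m.astype(np.uint8))
        for i in range(1,k):
            if st[i,4]>8:
                q=P[lab==i]; print(n,nm,np.round(ce[i],1),st[i],np.round(np.nanmean(q,0),4),np.round(np.nanmax(q[:,2]),4))
    # rod: height 0.118-0.127 region
    m=(np.abs(P[...,2]-0.121)<0.012)&(P[...,1]<0.25)&(P[...,1]>-.3)&(P[...,0]<0.7)&(P[...,0]>.3)
    q=P[m]; print(n,m.sum()); o=np.argsort(q[:,1]); print(np.round(q[o][::max(1,len(o)//40)],4).tolist())
big=cv2.resize(t['color'][150:290,150:380],None,fx=3.4,fy=3.4,interpolation=cv2.INTER_CUBIC);cv2.imwrite('pics/topz.png',big[:,:,::-1])
big=cv2.resize(s['color'][90:270,170:370],None,fx=3.3,fy=3.3,interpolation=cv2.INTER_CUBIC);cv2.imwrite('pics/scenez.png',big[:,:,::-1])
```

```text
scene blue [191.3 109.4] [188 107   8   6  31] [ 0.5096 -0.2974  0.1072] 0.1105
scene blue [264.6 173.7] [259 169  12  11  83] [ 0.5379 -0.0118  0.1296] 0.1334
scene blue [ 90.3 194.8] [ 86 191  10   9  73] [ 0.8341 -0.333   0.0253] 0.0295
scene blue [ 78.4 203.5] [ 74 199  10  10  73] [ 0.8687 -0.334   0.0246] 0.0287
scene blue [ 66.2 212.6] [ 61 208  11  10  79] [ 0.9038 -0.3337  0.0251] 0.0297
scene red [44.8 77.7] [40 75 11  7 53] [ 0.7187 -0.6199  0.1477] 0.1507
scene red [302.5 160.3] [300 158   6   5  14] [ 0.3848 -0.0098  0.0262] 0.028
scene red [105.9 210. ] [101 207  10   7  55] [ 0.8337 -0.2694  0.0252] 0.0282
scene red [ 94.  219.2] [ 90 216  10   8  61] [ 0.8685 -0.2695  0.025 ] 0.029
scene red [ 81.5 228.9] [ 77 225  10   9  66] [ 0.9043 -0.2694  0.0255] 0.029
scene 616
[[0.5043, -0.2961, 0.1091], [0.5244, -0.0196, 0.1308], [0.5313, -0.0166, 0.133], [0.5399, -0.015, 0.1315], [0.5476, -0.0111, 0.1315], [0.5266, -0.0083, 0.1322], [0.5441, -0.0048, 0.13], [0.5366, -0.0024, 0.1325], [0.5519, -0.0005, 0.1177], [0.5286, 0.0009, 0.1097], [0.5312, 0.0023, 0.1273], [0.546, 0.009
[... 1795 characters left out ...]
0.1212], [0.5465, 0.0512, 0.1205], [0.5465, 0.0567, 0.1208], [0.549, 0.065, 0.1234], [0.5543, 0.0705, 0.1256], [0.549, 0.0762, 0.1239], [0.554, 0.0843, 0.1282], [0.5524, 0.0903, 0.1212], [0.5574, 0.0956, 0.1253], [0.5547, 0.104, 0.1253], [0.5607, 0.1097, 0.1236], [0.5576, 0.1179, 0.1254], [0.5603, 0.1234, 0.1264], [0.558, 0.1292, 0.1234], [0.5475, 0.1351, 0.1187], [0.5525, 0.1403, 0.1234], [0.5462, 0.1454, 0.1274], [0.5462, 0.1509, 0.1279], [0.5388, 0.1542, 0.1216], [0.5303, 0.1596, 0.1221], [0.5244, 0.1649, 0.1239], [0.5234, 0.1696, 0.1308], [0.5156, 0.1754, 0.1275], [0.5242, 0.1784, 0.1265], [0.516, 0.1839, 0.1253], [0.5102, 0.1891, 0.1271], [0.5044, 0.1942, 0.1295], [0.5075, 0.2, 0.1271]]
```

```bash
sleep 1
```

```text
(no output)
```

View pics/topz.png

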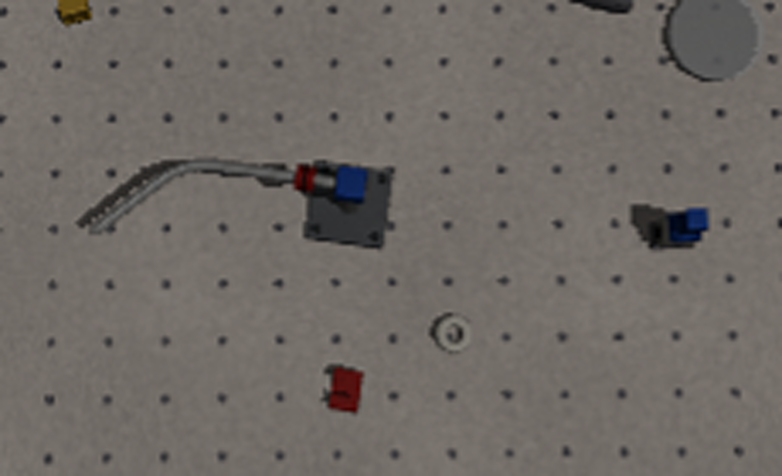

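View pics/scenez.png

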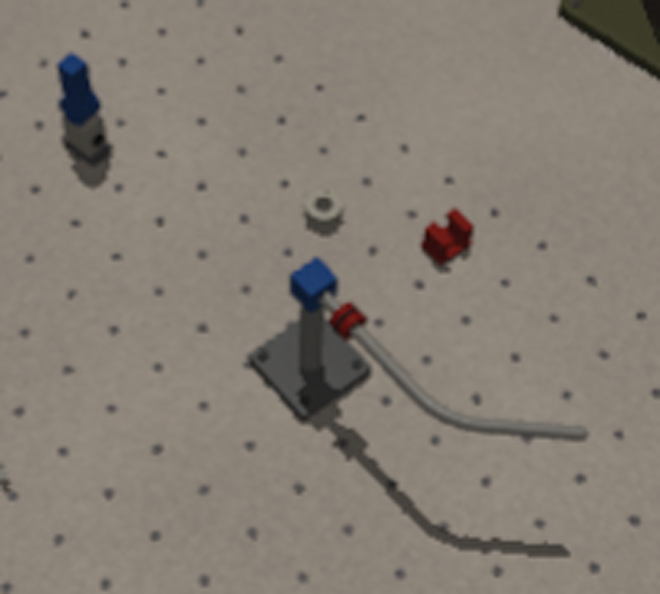

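```bash
python3 -m inch '[[-20,-431,-300,0.32,0,0,1],[-20,-431,-300,0.32,0,0,1],[-20,-431,-300,0.32,0,0,1],[-20,-431,-300,0.32,0,0,1],[-20,-431,-300,0.32,0,0,1],[-20,-431,-300,0.32,0,0,1],[-20,-431,-300,0.32,0,0,1],[-20,-431,-300,0.32,0,0,1]]'
```

```text
time: 0.95
tool_pos: [0.4706, 0.208, 0.254]
orientation: [[-0.0, -0.711, 0.703], [-0.0, 0.703, 0.711], [-1.0, 0.0, -0.0]]
wrist_force: [0.6, 0.4, 0.0]
finger_gap: 0.0883
```

```bash
python3 -m inch '[[-5,-118,-35,0,0,0,1],[-5,-118,-35,0,0,0,1],[-5,-118,-35,0,0,0,1],[-5,-118,-35,0,0,0,1],[-5,-118,-35,0,0,0,1]]'
python3 - <<'E'
from h import *
s=snap('wrist','w1'); print(s['eye']); print(env.get_obs()['qpos'])
E
```

```text
time: 1.45
tool_pos: [0.5289, 0.1023, 0.2587]
orientation: [[-0.001, -0.711, 0.704], [0.001, 0.704, 0.711], [-1.0, 0.001, -0.0]]
wrist_force: [0.2, 0.9, -0.4]
finger_gap: 0.0885
[0.47760139 0.15309959 0.40591666]
[-0.17583315  0.54891499 -0.16377071  1.80318333  0.11704071  0.79948755
  0.39505035]
```

```bash
sleep 1
```

```text
(no output)
```

View pics/w1.png

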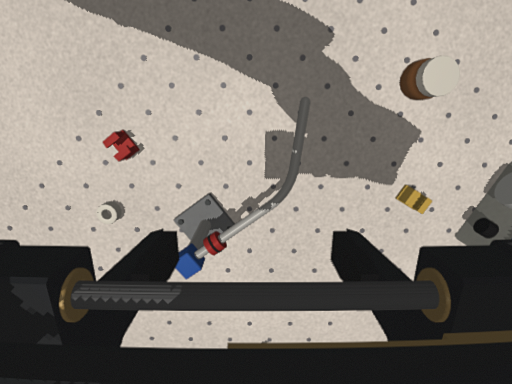

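The wrist view shows the whole rod: tip at about (305,99), bend near (295,180), sleeve at (214,243), block at (188,262). Next I fit its centre line.

```bash
cat > rodfit.py <<'E'
from h import *
from scipy.optimize import least_squares
def rodpts(s,z=0.120):
    P=cloud(s); P2=P.copy()
    zz=cv2.medianBlur(np.nan_to_num(P[...,2]).astype(np.float32),3)
    m=((zz>0.10)&(zz<0.14)&(P[...,0]>.45)&(P[...,0]<.6)&(P[...,1]>-0.005)&(P[...,1]<.23)).astype(np.uint8)
    k,lab,st,ce=cv2.connectedComponentsWithStats(m); i=1+np.argmax(st[1:,4]); m=(lab==i)
    c=s['color'].astype(int); red=(c[...,0]>c[...,1]+40)
    return m,red
def pts(s,m,z):
    v,u=np.nonzero(m); return np.array([onz(s,a,b,z)[:2] for a,b in zip(u,v)])
def model(p,q):
    x0,y0,h,th=p; d=np.array([np.cos(h),np.sin(h)]); n=np.array([np.sin(h),-np.cos(h)]) # right
    r=q-np.array([x0,y0]); a=r@d; b=r@n   # b>0 to right
    R=.06; b0=b
    e=b.copy() # line1
    ang=np.arctan2(a-.07,R-b); 
    arc=R-np.hypot(a-.07,R-b)
    d2=(a-.07-R*np.sin(th))*np.cos(th)+(b-R*(1-np.cos(th)))*np.sin(th)
    l2=-(a-.07-R*np.sin(th))*np.sin(th)+(b-R*(1-np.cos(th)))*np.cos(th)
    return np.where(d2>0,l2,np.where(a>.07,arc,b)),a,d2
def fit(q,p0):
    f=lambda p:model(p,q)[0]
    return least_squares(f,p0,loss='soft_l1',f_scale=.002).x
E
python3 - <<'E'
from rodfit import *
s=load('w1'); m,red=rodpts(s); print(m.sum())
im=s['color'].copy(); im[m]=[0,255,0]; cv2.imwrite('pics/w1m.png',im[:,:,::-1])
q=pts(s,m&~red,.12); qr=pts(s,m&red,.12)
# tip fixed along heading approx; iterate: tip from extent
p=np.array([.503,.203,np.arctan2(-.7,.7),.75])
for it in range(8):
    p=fit(q,p); e,a,d2=model(p,q)
    sel=np.abs(e)<.006
    tip=np.percentile(a[sel],.3)
    print(np.round(p,4),np.degrees(p[2:]),'a range',a.min(),tip,'resid',np.std(e[sel]),'d2max',d2.max())
e,a,d2=model(p,qr); print('red d2',np.percentile(d2,[2,50,98]))
E
```

```text
2444
[ 0.5007  0.1999 -0.9115  0.8145] [-52.22310306  46.66701639] a range -0.0002596000039162517 0.0006339058527942904 resid 0.0030299586414642182 d2max 0.11467189088397597
[ 0.5007  0.1999 -0.9115  0.8145] [-52.22311055  46.66701757] a range -0.0002596238249441723 0.0006338819917677963 resid 0.0030299586775052456 d2max 0.11467186808318855
[ 0.5007  0.1999 -0.9115  0.8145] [-52.22311055  46.66701757] a range -0.0002596238249441723 0.0006338819917677963 resid 0.0030299586775052456 d2max 0.11467186808318855
[ 0.5007  0.1999 -0.9115  0.8145] [-52.22311055  46.66701757] a range -0.0002596238249441723 0.0006338819917677963 resid 0.0030299586775052456 d2max 0.11467186808318855
[ 0.5007  0.1999 -0.9115  0.8145] [-52.22311055  46.66701757] a range -0.0002596238249441723 0.0006338819917677963 resid 0.0030299586775052456 d2max 0.11467186808318855
[ 0.5007  0.1999 -0.9115  0.8145] [-52.22311055  46.66701757] a range -0.0002596238249441723 0.0006338819917677963 resid 0.0030299586775052456 d2max 0.11467186808318855
[ 0.5007  0.1999 -0.9115  0.8145] [-52.22311055  46.66701757] a range -0.0002596238249441723 0.0006338819917677963 resid 0.0030299586775052456 d2max 0.11467186808318855
[ 0.5007  0.1999 -0.9115  0.8145] [-52.22311055  46.66701757] a range -0.0002596238249441723 0.0006338819917677963 resid 0.0030299586775052456 d2max 0.11467186808318855
red d2 [0.06705158 0.07639186 0.08717223]
```

```bash
sleep 1
```

```text
(no output)
```

View pics/w1m.png

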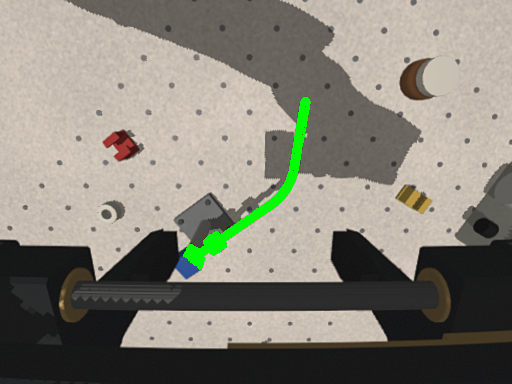

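```bash
python3 -m inch '[[0,-320,-297,0,0,0,1],[0,-320,-297,0,0,0,1],[0,-320,-297,0,0,0,1],[0,-320,-297,0,0,0,1],[0,-320,-297,0,0,0,1],[0,-320,-297,0,0,0,1],[0,-320,-297,0,0,0,1],[0,-320,-297,0,0,0,1]]'
python3 - <<'E'
from h import *
s=snap('wrist','w2'); print(s['eye']); print(env.get_obs()['qpos'])
E
```

```text
time: 2.3
tool_pos: [0.5472, -0.2967, 0.2589]
orientation: [[0.0, -0.714, 0.7], [0.002, 0.7, 0.714], [-1.0, 0.001, 0.001]]
wrist_force: [0.7, 0.1, -1.1]
finger_gap: 0.088
[ 0.49549389 -0.24633927  0.40615979]
[ 0.53539785  0.66695629 -0.17564017  1.54144175  0.14357421  0.94232495
  1.09521713]
```

```bash
sleep 1
```

```text
(no output)
```

View pics/w2.png

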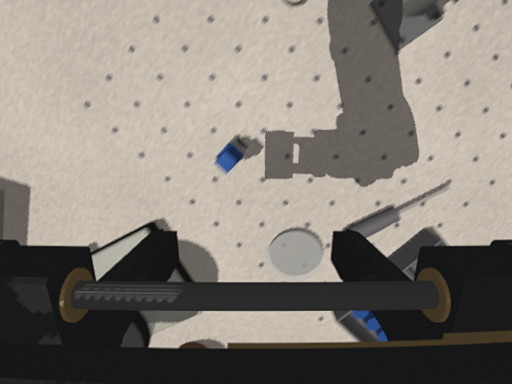

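The carrier is at about (232,152): tab at (228,158), body leaning toward (242,145).

Run:
```python
from h import *
s=load('w2');P=cloud(s)
big=cv2.resize(s['color'][110:200,180:300],None,fx=6,fy=6,interpolation=cv2.INTER_CUBIC);cv2.imwrite('pics/w2z.png',big[:,:,::-1])
m=(np.abs(P[...,0]-.511)<.05)&(np.abs(P[...,1]+.298)<.05)
for a,b in ((.1,.12),(.055,.08),(.004,.05)):
    mm=m&(P[...,2]>a)&(P[...,2]<b); q=P[mm]
    print(a,mm.sum(),np.round(np.nanmedian(q,0),4),np.round(q.min(0),4),np.round(q.max(0),4))
mt=(m&(P[...,2]>.1)).astype(np.uint8)
v,u=np.nonzero(mt); q=np.array([onz(s,x,y,.109)[:2] for x,y in zip(u,v)])
print(cv2.minAreaRect((q*1000).astype(np.float32)))
```

```text
0.1 302 [ 0.5086 -0.2987  0.11  ] [ 0.4998 -0.3086  0.1   ] [ 0.5179 -0.2901  0.1119]
0.055 177 [ 0.5048 -0.2898  0.0687] [ 0.4964 -0.3121  0.0569] [ 0.5205 -0.2856  0.0791]
0.004 141 [ 0.5075 -0.2842  0.0293] [ 0.4965 -0.3001  0.0044] [ 0.5376 -0.28    0.0469]
((629.5726928710938, -403.1978759765625), (725.3845825195312, 342.83270263671875), 45.823974609375)
```

```bash
sleep 1
```

```text
(no output)
```

View pics/w2z.png

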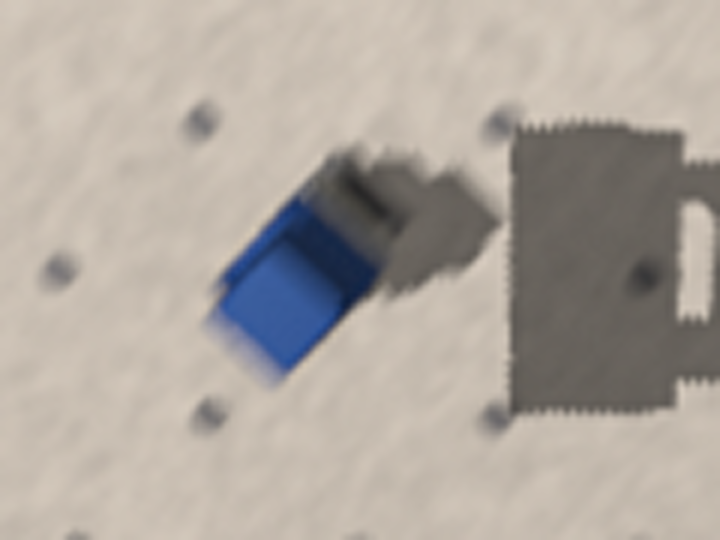

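```bash
python3 -m inch '[[70,17,-35,0.8,0,0,1],[70,17,-35,0.8,0,0,1],[70,17,-35,0.8,0,0,1],[70,17,-35,0.8,0,0,1],[70,17,-35,0.8,0,0,1],[70,17,-35,0.8,0,0,1],[70,17,-35,0.8,0,0,1]]'
python3 - <<'E'
from h import *
s=snap('wrist','w3'); print(s['eye']); print(env.get_obs()['qpos'])
big=cv2.resize(s['color'][60:260,130:390],None,fx=3,fy=3,interpolation=cv2.INTER_CUBIC);cv2.imwrite('pics/w3z.png',big[:,:,::-1])
E
```

```text
time: 3.05
tool_pos: [0.5108, -0.3077, 0.1887]
orientation: [[-0.0, 0.005, 1.0], [0.001, 1.0, -0.005], [-1.0, 0.001, -0.0]]
wrist_force: [-0.0, 0.8, -0.3]
finger_gap: 0.0882
[ 0.51108726 -0.23563071  0.33600148]
[ 0.43799411  0.7116811   0.04922867  1.71255206 -0.05028057  0.71916061
  0.50866593]
```

```bash
sleep 1
```

```text
(no output)
```

View pics/w3z.png

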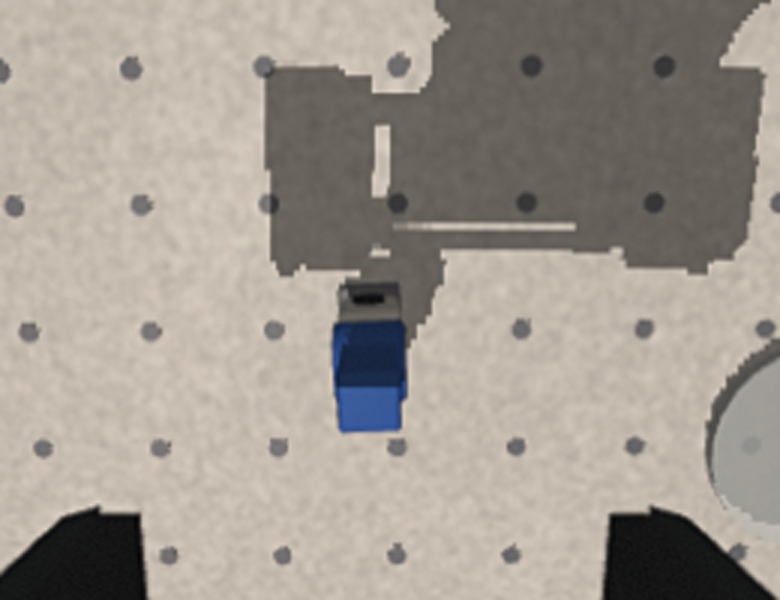

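The tab is at about (253,196), with the collar above it in the image and the foot at (252,160) beyond. The collar looks about 24 mm wide in x, so the bore should lie along world x. I check that with depth next.

Run:
```python
from h import *
s=load('w3');P=cloud(s)
for v in range(154,204,3):
    print(v,[ '%3.0f'%(1000*P[v,u,2]) for u in range(238,270,2)], np.round(P[v,252,:2]*1000))
c=s['color'].astype(int); blue=(c[...,2]>c[...,0]+30)
mt=(blue&(P[...,2]>.1)&(np.abs(P[...,0]-.51)<.03)&(np.abs(P[...,1]+.3)<.03)&(c[...,2]>130)).astype(np.uint8)
k,lab,st,ce=cv2.connectedComponentsWithStats(mt); i=1+np.argmax(st[1:,4]); mt=(lab==i); print(st[i])
v,u=np.nonzero(mt); q=np.array([onz(s,x,y,.109)[:2] for x,y in zip(u,v)])
print(q.min(0),q.max(0),cv2.minAreaRect((q*1000).astype(np.float32)), np.median(P[mt][:,2]))
# same in w2
s2=load('w2');P=cloud(s2);c=s2['color'].astype(int)
m2=((c[...,2]>130)&(c[...,2]>c[...,0]+30)&(P[...,2]>.1)&(np.abs(P[...,0]-.51)<.03)&(np.abs(P[...,1]+.3)<.03))
v2,u2=np.nonzero(m2); q2=np.array([onz(s2,x,y,.109)[:2] for x,y in zip(u2,v2)]); print(cv2.minAreaRect((q2*1000).astype(np.float32)))
print(tri(s,(u.mean(),v.mean()),s2,(u2.mean(),v2.mean())))
```

```text
154 ['  1', '  1', '  0', '  4', '  5', '  6', '  7', '  7', '  7', '  8', '  9', ' 10', ' 10', ' -0', '  0', '  2'] [ 508. -280.]
157 ['  2', '  1', '  1', ' 13', ' 13', ' 14', ' 12', ' 13', ' 13', ' 12', ' 14', ' 13', ' 14', '  1', '  2', '  2'] [ 508. -283.]
160 ['  1', '  1', '  3', ' 23', ' 25', ' 31', ' 32', ' 33', ' 33', ' 32', ' 29', ' 28', ' 27', '  0', '  1', '  0'] [ 508. -283.]
163 ['  1', '  1', '  1', ' 43', ' 45', ' 42', ' 45', ' 46', ' 45', ' 45', ' 45', ' 46', ' 46', '  3', '  2', '  1'] [ 508. -285.]
166 ['  2', '  1', ' 45', ' 46', ' 45', ' 47', ' 46', ' 57', ' 58', ' 58', ' 59', ' 59', ' 59', '  2', '  1', '  1'] [ 508. -286.]
169 ['  2', ' -0', ' 65', ' 65', ' 65', ' 66', ' 66', ' 65', ' 65', ' 65', ' 65', ' 65', ' 67', ' 65', '  1', '  1'] [ 508. -287.]
172 ['  2', '  2', ' 68', ' 67', ' 67', ' 68', ' 69', ' 68', ' 70', ' 70', ' 69', ' 69', ' 69', ' 70', '  2', '  2'] [ 508. -290.]
175 [' -0', '  2', ' 71', ' 74', ' 77', ' 76', ' 77', 'nan', ' 79', ' 78', ' 79', ' 80', ' 72', ' 70', '  2', '  2'] [nan nan]
178 ['  2', '  1', ' 72', ' 89', ' 90', ' 89', ' 90', ' 
[... 805 characters left out ...]
'111', '110', '110', '  1', '  0', '  1'] [ 509. -301.]
199 ['  1', '  1', '  1', '111', '109', '111', '110', '110', '112', '110', '110', '109', '111', '  2', '  1', '  1'] [ 509. -304.]
202 ['  1', '  1', ' -0', '109', '111', '109', '111', '110', '110', '109', '110', '110', '109', '  0', '  1', '  1'] [ 509. -307.]
[243 189  20  15 296]
[ 0.50096624 -0.30814755] [ 0.51710097 -0.29579292] ((509.0562438964844, -301.9738464355469), (12.298907279968262, 16.131290435791016), 89.77243041992188) 0.11003427515417065
((509.1396179199219, -301.7926025390625), (13.05739974975586, 17.24850082397461), 89.84490966796875)
(array([ 0.5089065 , -0.3016667 ,  0.10974588]), np.float64(0.00016715148724331396))
```

Run:
```python
from h import *
for f in ('w3','w2'):
    s=load(f);P=cloud(s)
    mt=((P[...,2]>.1055)&(np.abs(P[...,0]-.51)<.03)&(np.abs(P[...,1]+.3)<.03)).astype(np.uint8)
    mt=cv2.morphologyEx(mt,cv2.MORPH_CLOSE,np.ones((3,3),np.uint8))
    v,u=np.nonzero(mt); q=np.array([onz(s,x,y,.109)[:2] for x,y in zip(u,v)])-[.509,-.3]
    r=cv2.minAreaRect((q*1000).astype(np.float32)); print(f,len(q),q.mean(0)*1000,r)
    # best-yaw: minimise 4th-moment style: angle maximizing rectangular (|x|^n) using sum of x^4+y^4
    d=q-q.mean(0); best=[]
    for a in np.radians(np.arange(-20,21,1)):
        x=d[:,0]*np.cos(a)+d[:,1]*np.sin(a); y=-d[:,0]*np.sin(a)+d[:,1]*np.cos(a)
        best.append(((x**4).sum()+(y**4).sum(),np.degrees(a)))
    print(sorted(best)[:3])
big=cv2.resize(load('w3')['color'][150:215,225:290],None,fx=9,fy=9,interpolation=cv2.INTER_NEAREST);cv2.imwrite('pics/w3zz.png',big[:,:,::-1])
```

```text
w3 18243 [  -0.86865314 -151.79030341] ((-3.5799560546875, -102.86640930175781), (226.15834045410156, 344.21771240234375), 89.85579681396484)
[(np.float64(1.6941328715153012), np.float64(-20.0)), (np.float64(1.7037705677683774), np.float64(-19.0)), (np.float64(1.7133325240252986), np.float64(-18.0))]
w2 28900 [  66.47518469 -239.93139387] ((32.00109100341797, -192.56216430664062), (483.5853271484375, 331.4247741699219), 47.488346099853516)
[(np.float64(11.47544287414782), np.float64(-13.0)), (np.float64(11.475795986830086), np.float64(-12.000000000000002)), (np.float64(11.479210966251403), np.float64(-14.0))]
```

```bash
sleep 1
```

```text
(no output)
```

View pics/w3zz.png

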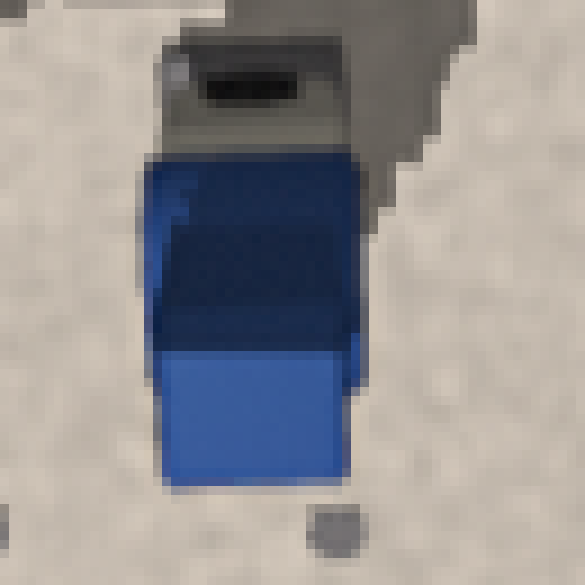

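Run:
```python
from h import *
for f in ('w3','w2'):
    s=load(f);P=cloud(s)
    mt=((P[...,2]>.1055)&(P[...,2]<.116)&(np.abs(P[...,0]-.51)<.03)&(np.abs(P[...,1]+.3)<.03)).astype(np.uint8)
    mt=cv2.medianBlur(mt,3)
    v,u=np.nonzero(mt); q=(np.array([onz(s,x,y,.109)[:2] for x,y in zip(u,v)])-[.509,-.3])*1000
    r=cv2.minAreaRect(q.astype(np.float32)); print(f,len(q),q.mean(0),r)
    d=q-q.mean(0); best=[]
    for a in np.radians(np.arange(-20,21,1)):
        x=d[:,0]*np.cos(a)+d[:,1]*np.sin(a); y=-d[:,0]*np.sin(a)+d[:,1]*np.cos(a)
        best.append(((x**4).sum()+(y**4).sum(),np.degrees(a)))
    print(sorted(best)[:3])
```

```text
w3 461 [0.14925496 1.12524064] ((0.10802173614501953, 1.035470962524414), (18.316679000854492, 17.73267364501953), 89.7761001586914)
[(np.float64(1287506.599240813), np.float64(2.0)), (np.float64(1287706.7572225018), np.float64(1.0)), (np.float64(1288080.2278070403), np.float64(3.0000000000000004))]
w2 288 [-0.26884468  0.77994805] ((-0.2491016387939453, 0.8432159423828125), (17.927560806274414, 18.363340377807617), 0.3183910846710205)
[(np.float64(761794.1394633024), np.float64(4.0)), (np.float64(761928.6050101698), np.float64(3.0000000000000004)), (np.float64(762175.1572226271), np.float64(5.0))]
```

```bash
python3 -m inch '[[0,8,-2,-1.61,0,0,1],[0,8,-2,-1.61,0,0,1],[0,8,-2,-1.61,0,0,1],[0,8,-2,-1.61,0,0,1],[0,8,-2,-1.61,0,0,1],[0,8,-2,-1.61,0,0,1],[0,8,-2,-1.61,0,0,1],[0,8,-2,-1.61,0,0,1]]'
python3 - <<'E'
from h import *
o=env.get_obs(); print(np.round(o['qpos'],3)); R=o['orientation']; print(np.degrees(np.arctan2(R[1,1],R[0,1])),o['tool_pos'])
E
```

```text
time: 3.9
tool_pos: [0.5082, -0.3014, 0.189]
orientation: [[0.0, -0.932, 0.362], [0.001, 0.362, 0.932], [-1.0, -0.0, 0.001]]
wrist_force: [0.4, 0.1, 0.5]
finger_gap: 0.0881
[ 0.632  0.715 -0.302  1.719  0.289  0.751  1.387]
158.760012915144 [ 0.50821207 -0.3014276   0.18903052]
```

```bash
python3 -m inch '[[10,0,2,-0.15,0,0,1],[20,0,2,-0.30,0,0,1],[35,0,2,-0.406,0,0,1],[50,0,2,-0.406,0,0,1],[50,0,2,-0.406,0,0,1]]'
python3 - <<'E'
from h import *
o=env.get_obs(); print(np.round(o['qpos'],3)); R=o['orientation']; print(np.degrees(np.arctan2(R[1,1],R[0,1])),o['tool_pos'])
s=snap('wrist','w4')
E
```

```text
time: 4.4
tool_pos: [0.5076, -0.2992, 0.1373]
orientation: [[-0.003, -1.0, -0.029], [0.002, -0.029, 1.0], [-1.0, 0.003, 0.002]]
wrist_force: [0.2, 1.1, 0.0]
finger_gap: 0.0878
[ 0.671  0.798 -0.38   1.756  0.437  0.676  1.649]
-178.3652335274296 [ 0.5075813  -0.29924341  0.13727386]
```

```bash
sleep 1
```

```text
(no output)
```

View pics/w4.png

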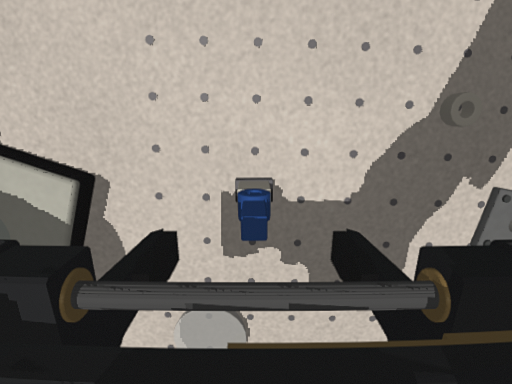

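The carrier tab is centred between the fingers at (254,220). I descend and grip.

```bash
python3 -m inch '[[31,-1,0,0,0,0,1],[62,-1,0,0,0,0,1],[62,-1,0,0,0,0,1],[62,-1,0,0,0,0,-1],[62,-1,0,0,0,0,-1],[62,-1,0,0,0,0,-1],[62,-1,0,0,0,0,-1],[62,-1,0,0,0,0,-1]]'
```

```text
time: 5.25
tool_pos: [0.5099, -0.3008, 0.0777]
orientation: [[0.001, -1.0, -0.026], [-0.0, -0.026, 1.0], [-1.0, -0.001, -0.001]]
wrist_force: [-0.1, 0.2, -0.3]
finger_gap: 0.0507
```

```bash
python3 -m inch '[[2,0,0,0,0,0,-1],[2,0,0,0,0,0,-1],[2,0,0,0,0,0,-1],[2,0,0,0,0,0,-1],[2,0,0,0,0,0,-1],[2,0,0,0,0,0,-1]]'
```

```text
time: 5.85
tool_pos: [0.5095, -0.3005, 0.0748]
orientation: [[-0.0, -1.0, -0.026], [0.0, -0.026, 1.0], [-1.0, 0.0, 0.0]]
wrist_force: [-1.0, 0.0, -0.3]
finger_gap: 0.0178
```

```bash
python3 -m inch '[[-40,0,0,0,0,0,-1],[-90,0,0,0,0,0,-1],[-135,0,20,0,0,0,-1],[-175,26,60,0.1,0,0,-1],[-175,26,110,0.25,0,0,-1],[-175,26,160,0.4,0,0,-1],[-175,26,210,0.54,0,0,-1],[-175,26,260,0.68,0,0,-1]]'
python3 - <<'E'
from h import *
s=snap('top','t5'); o=env.get_obs(); print(o['finger_gap'],o['wrist_force'],o['qpos'])
E
```

```text
time: 6.65
tool_pos: [0.4764, -0.0482, 0.2502]
orientation: [[0.0, -0.79, 0.613], [0.0, 0.613, 0.79], [-1.0, -0.0, 0.0]]
wrist_force: [1.5, 0.1, -0.7]
finger_gap: 0.0178
0.017667294054344286 [-1.14395014  6.52868841 -1.43897982] [ 0.15249036  0.48855803 -0.25581933  1.97938273  0.17455365  0.6931831
  0.71053219]
```

```bash
python3 -m inch '[[0,31,39,0.12,0,0,-1],[0,62,78,0.251,0,0,-1],[0,93,115,0.251,0,0,-1],[0,125,155,0.251,0,0,-1],[0,155,191,0.251,0,0,-1],[20,180,222,0.251,0,0,-1],[60,180,222,0.251,0,0,-1],[80,180,222,0.251,0,0,-1]]'
python3 - <<'E'
from h import *
s=snap('wrist','w6'); o=env.get_obs(); print(o['tool_pos'],o['finger_gap'],o['wrist_force'],o['qpos'])
s=snap('scene','s6')
big=cv2.resize(s['color'][90:290,220:480],None,fx=3,fy=3,interpolation=cv2.INTER_CUBIC);cv2.imwrite('pics/s6z.png',big[:,:,::-1])
E
```

```text
time: 7.5
tool_pos: [0.4674, 0.237, 0.1676]
orientation: [[-0.003, -0.622, 0.783], [-0.001, 0.783, 0.622], [-1.0, 0.001, -0.003]]
wrist_force: [-0.6, -0.6, -1.5]
finger_gap: 0.0179
[0.46635858 0.23513589 0.16544238] 0.017710560733020263 [-0.59573843 -1.71703152 -3.06571087] [-0.48144241  0.66806931 -0.11958663  1.94138788  0.14119197  0.54778468
 -0.02779005]
```

```bash
sleep 1
```

```text
(no output)
```

View pics/w6.png

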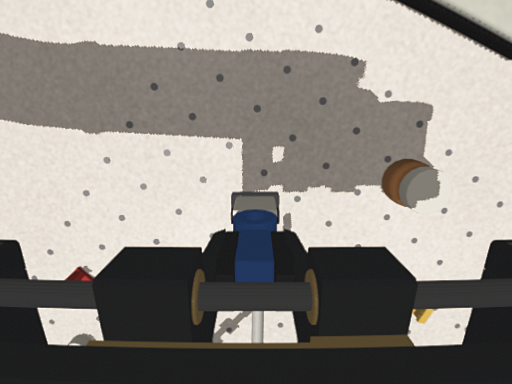

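View pics/s6z.png

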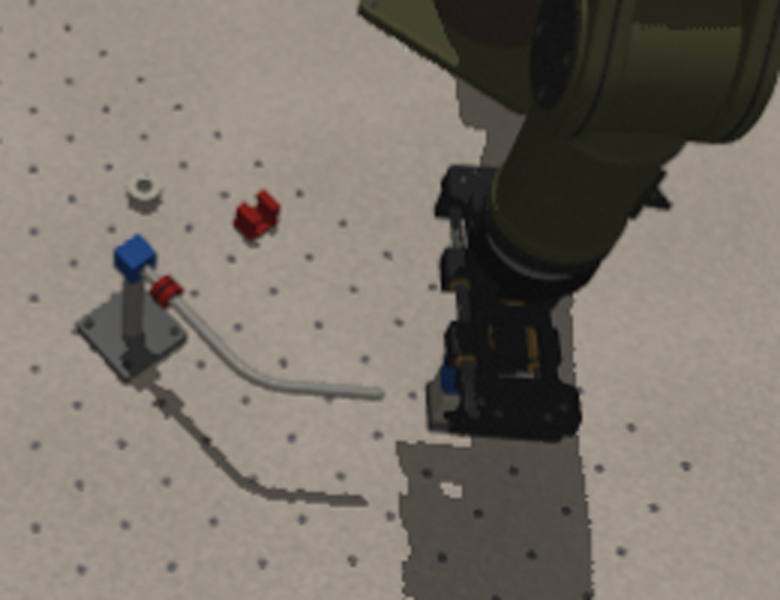

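Run:
```python
from rodfit import *
s=load('w1'); m,red=rodpts(s); q=pts(s,m&~red,.12)
p=np.array([.503,.203,np.arctan2(-.7,.7),.75]); p=fit(q,p)
for it in range(3):
    e,a,d2=model(p,q); g=(d2<.062); p=fit(q[g],p)
e,a,d2=model(p,q[g]); print(p,np.degrees(p[2:]),'amin',a.min(),np.sort(a)[:20].mean(),'mean resid seg', e[a<.06].mean(),e[(a>.07)&(d2<0)].mean(),e[d2>0].mean())
h=(a<.066); vx=np.polyfit(a[h],e[h],1); print('line1 only slope deg',np.degrees(vx[0]),vx[1])
o=env.get_obs(); s=load('w6'); T=np.array([0.46636,0.23514,0.16544]); R=o['orientation']; print(R.tolist(),o['tool_pos'])
T=o['tool_pos']
c=s['color']; print('eye in tool',R.T@(s['eye']-T))
# rod pixels rows 312..340
P=cloud(s)
for v in range(312,342,4):
    row=c[v,235:285].astype(int).sum(1); us=[u for u in range(240,280) if .1<P[v,u,2]<.14]
    if us:
        u=np.mean(us); w=onz(s,u,v,.12); print(v,us[0],us[-1],np.round(R.T@(w-T)*1000,2))
# tab: blue pixels
cc=c.astype(int); b=(cc[...,2]>cc[...,0]+20)
for v in range(225,282,6):
    us=np.nonzero(b[v,220:290])[0]+220
    if len(us): 
        u=(us[0]+us[-1])/2; r=rng(s,u,v); print('tab',v,us[0],us[-1],np.round(R.T@(r-T)*1000,1))
```

```text
[ 0.50056128  0.20003976 -0.91086141  0.81025545] [-52.18851462  46.42421785] amin -4.325830698986997e-05 0.001246743949757854 mean resid seg 1.226328206328044e-05 -1.444379299114854e-05 1.9164791579700688e-05
line1 only slope deg 0.16570803765920553 -7.562690655367827e-05
[[-0.005695459945752452, -0.6191480833118393, 0.785253597678662], [-0.0033747733056205096, 0.7852737631869854, 0.6191395058912701], [-0.999978086080461, 0.0008762313770483539, -0.006561979688468535]] [0.46703215 0.23480578 0.1673525 ]
eye in tool [-0.14741242  0.07375591  0.00081293]
312 252 263 [ 47.25 -83.6    4.62]
316 252 263 [ 47.25 -87.62   4.65]
320 252 263 [ 47.24 -91.7    4.68]
324 252 263 [ 47.24 -95.82   4.72]
328 252 263 [ 47.23 -99.99   4.75]
332 252 263 [  47.23 -104.21    4.78]
336 252 263 [  47.23 -108.49    4.81]
340 252 263 [  47.22 -112.81    4.85]
tab 225 234 275 [ 1.9 12.7  1.6]
tab 231 234 275 [-3.7 11.4  1.6]
tab 237 238 270 [-10.3  10.9   1.3]
tab 243 238 271 [-18.3  11.2   1.5]
tab 249 237 272 [-24.1  10.8   1.5]
tab 255 236 273 [-30.6  11.1   1.5]
tab 261 235 273 [-36.2  11.1   1.2]
tab 267 235 273 [-36.3   8.1   1.2]
tab 273 235 273 [-34.9   4.2   1.3]
tab 279 235 273 [-34.8   1.    1.3]
```

```bash
cat > avg.py <<'E'
from h import *
def avg(n=8):
    A=[];F=[];Rs=[];M=[]
    for i in range(n):
        env.snapshot('top'); o=env.get_obs(); A.append(o['tool_pos']);F.append(o['wrist_force']);Rs.append(o['orientation']);M.append(o['torque'])
    U,_,V=np.linalg.svd(np.mean(Rs,0)); R=U@V
    return np.mean(A,0),R,np.mean(F,0),np.mean(M,0),np.std(A,0),np.std(F,0)
D=np.array([np.cos(-.91086),np.sin(-.91086),0]); N=np.array([np.sin(-.91086),-np.cos(-.91086),0]) # N right side
TIP=np.array([.50056,.20004,.12])
def rep(n=8):
    T,R,F,M,sa,sf=avg(n)
    r=T-TIP
    print('t',round(env.get_obs()['time'],2),'T',np.round(T,4),'along',round(1000*r@D,1),'right',round(1000*r@N,1),'yaw',round(np.degrees(np.arctan2(R[1,1],R[0,1])),2),'tilt',np.round(np.degrees(R[2,1:]),2))
    print('F tool x,y,z',np.round(R.T@F,2),'std',np.round(sf,2),'M tool',np.round(R.T@M,3),'sa',np.round(sa*1000,1))
    return T,R,F,M
E
python3 -m inch '[[12,0,1,0,0,0,-1],[25,0,2,0,0,0,-1],[33,0,3,0,0,0,-1],[33,0,3,0,0,0,-1],[33,0,3,0,0,0,-1]]'
python3 - <<'E'
from avg import *
rep(6); snap('wrist','w7')
s=load('w7'); c=s['color'].astype(int); P=cloud(s); T,R,F,M=rep(4)
for v in range(312,342,5):
    us=[u for u in range(240,280) if .1<P[v,u,2]<.14]
    if us:
        u=np.mean(us); w=onz(s,u,v,.12); print(v,us[0],us[-1],np.round(R.T@(w-T)*1000,2))
b=(c[...,2]>c[...,0]+20)
for v in range(225,282,8):
    us=np.nonzero(b[v,220:290])[0]+220
    if len(us): 
        u=(us[0]+us[-1])/2; r=rng(s,u,v); print('tab',v,us[0],us[-1],np.round(R.T@(r-T)*1000,1))
E
```

```text
time: 8.1
tool_pos: [0.4717, 0.2376, 0.1371]
orientation: [[0.0, -0.618, 0.786], [0.0, 0.786, 0.618], [-1.0, -0.0, 0.0]]
wrist_force: [-0.4, -0.5, -1.5]
finger_gap: 0.018
t 8.4 T [0.4717 0.2377 0.1374] along -47.5 right -0.4 yaw 128.15 tilt [-0.    0.05]
F tool x,y,z [ 1.42 -0.02 -0.1 ] std [0.5  0.44 0.42] M tool [ 0.001  0.022 -0.045] sa [0.1 0.  0.1]
t 8.65 T [0.4715 0.2377 0.1371] along -47.5 right -0.1 yaw 128.16 tilt [-0.    0.02]
F tool x,y,z [1.31 0.13 0.08] std [0.59 0.47 0.46] M tool [-0.016  0.044 -0.022] sa [0.  0.  0.1]
312 246 260 [ 17.08 -60.71  -0.85]
317 246 260 [ 17.08 -64.98  -0.85]
322 246 260 [ 17.08 -69.3   -0.86]
327 246 260 [ 17.08 -73.7   -0.86]
332 247 260 [ 17.08 -78.15  -0.5 ]
337 247 260 [ 17.08 -82.68  -0.5 ]
tab 225 234 275 [ 3.  10.8  0.1]
tab 233 239 270 [-5.4  9.5  0.1]
tab 241 238 271 [-15.    9.3   0.1]
tab 249 237 272 [-23.6   9.1   0.1]
tab 257 235 273 [-32.4   9.5  -0.1]
tab 265 235 273 [-36.    7.5  -0.1]
tab 273 235 273 [-35.9   3.4  -0.1]
tab 281 235 273 [-35.9  -0.8  -0.1]
```

```bash
sleep 1
```

```text
(no output)
```

View pics/w7.png

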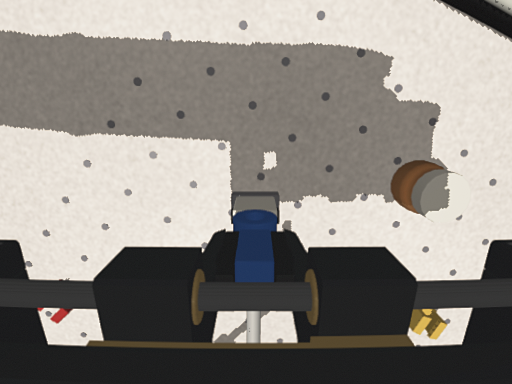

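Settled state: the rod and the tab line up to about 0.5 mm sideways (rod at column 253, tab at 254). I correct that and close in on the tip.

```bash
python3 -m inch '[[0,-10,-0.5,0.006,0,0,-1],[0,-20,-0.5,0.006,0,0,-1],[0,-28,-0.5,0.006,0,0,-1],[0,-28,-0.5,0.006,0,0,-1],[0,-28,-0.5,0.006,0,0,-1]]'
python3 - <<'E'
from avg import *
rep(4); s=snap('scene','s8')
big=cv2.resize(s['color'][150:270,270:400],None,fx=6,fy=5,interpolation=cv2.INTER_CUBIC);cv2.imwrite('pics/s8z.png',big[:,:,::-1])
E
```

```text
time: 9.15
tool_pos: [0.4886, 0.2149, 0.1369]
orientation: [[-0.0, -0.612, 0.791], [0.0, 0.791, 0.612], [-1.0, 0.0, 0.0]]
wrist_force: [0.1, -0.6, -1.6]
finger_gap: 0.0177
t 9.35 T [0.4881 0.2157 0.1369] along -20.0 right 0.2 yaw 127.84 tilt [0.03 0.  ]
F tool x,y,z [ 1.43 -0.02 -0.11] std [0.4  0.28 0.35] M tool [-0.008  0.022  0.003] sa [0.1 0.2 0. ]
```

```bash
sleep 1
```

```text
(no output)
```

View pics/s8z.png

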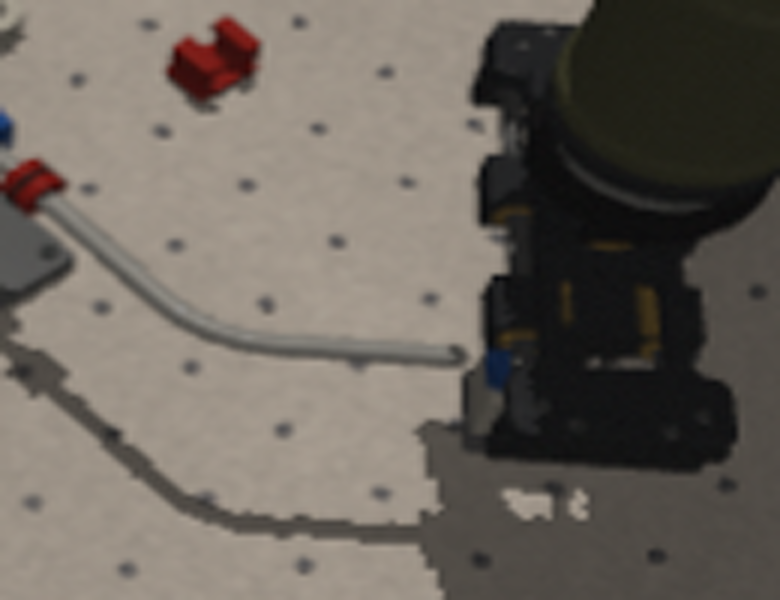

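Run:
```python
from rodfit import *
w=load('w1'); s=load('scene0'); t=load('top0')
def tipof(d,up):
    P=cloud(d); zz=P[...,2]; m=((zz>.105)&(zz<.135)&(P[...,0]>.48)&(P[...,0]<.53)&(P[...,1]>.16)&(P[...,1]<.215))
    v,u=np.nonzero(m); q=P[m][:,:2]; a=(q-[.50056,.20004])@[.613,-.79]
    # centroid in the band 8..40 mm from tip line fit in pixel space, plus extreme
    c,dv=np.array([u.mean(),v.mean()]),None
    vx,vy,x0,y0=cv2.fitLine(np.stack([u,v],1).astype(np.float32),cv2.DIST_HUBER,0,.01,.01).ravel()
    tt=(u-x0)*vx+(v-y0)*vy; n=np.array([vx,vy])
    tip=np.array([x0,y0]); e=tt.max() if np.dot(n,up)>0 else tt.min()
    return tip+n*e, m.sum()
a,na=tipof(w,(0,-1)); b,nb=tipof(s,(1,0)); c,nc=tipof(t,(-1,0)); print(a,b,c,na,nb,nc)
print(tri(w,a,s,b),tri(w,a,t,c),tri(s,b,t,c))
P=cloud(w); m,red=rodpts(w); v,u=np.nonzero(m&~red); print('w1 median height along centre', np.percentile(P[v,u,2],[50,80,90]))
```

```text
[305.95566124  96.81002246] [347.06695028 221.43105785] [176.24753507 217.36050781] 501 95 58
(array([0.50077644, 0.20039147, 0.11886243]), np.float64(4.696750389174206e-05)) (array([0.49573919, 0.19032267, 0.18421506]), np.float64(0.0014263075461555456)) (array([0.50386878, 0.20044914, 0.12395661]), np.float64(0.0015129531475415899))
w1 median height along centre [0.12532252 0.12640953 0.1272068 ]
```

Triangulating the tip from the wrist and scene views gives a height of about 119 mm, which agrees with 120. I insert slowly.

```bash
python3 -m inch '[[0,-4,0,0,0,0,-1],[0,-8,0.2,0,0,0,-1],[0,-11,0.2,0,0,0,-1],[0,-13,0.2,0,0,0,-1],[0,-15,0.2,0,0,0,-1]]'
python3 - <<'E'
from avg import *
rep(4)
E
```

```text
time: 9.9
tool_pos: [0.4979, 0.2033, 0.1369]
orientation: [[-0.0, -0.613, 0.79], [0.0, 0.79, 0.613], [-1.0, 0.0, 0.0]]
wrist_force: [-0.5, 0.8, -1.9]
finger_gap: 0.0179
t 10.1 T [0.4979 0.2033 0.1369] along -4.2 right 0.1 yaw 127.79 tilt [-0.  0.]
F tool x,y,z [ 1.3  -0.63  0.  ] std [0.48 0.25 0.48] M tool [0.007 0.03  0.021] sa [0.2 0.2 0. ]
```

```bash
python3 -m inch '[[0,-8,0,0,0,0,-1],[0,-16,0,0,0,0,-1],[0,-24,0,0,0,0,-1],[0,-32,0,0,0,0,-1],[0,-40,0,0,0,0,-1],[0,-48,0,0,0,0,-1],[0,-55,0,0,0,0,-1],[0,-55,0,0,0,0,-1]]'
python3 - <<'E'
from avg import *
rep(5); s=snap('scene','s9')
big=cv2.resize(s['color'][150:270,250:400],None,fx=5,fy=5,interpolation=cv2.INTER_CUBIC);cv2.imwrite('pics/s9z.png',big[:,:,::-1])
E
```

```text
time: 10.9
tool_pos: [0.5323, 0.1587, 0.1369]
orientation: [[0.0, -0.612, 0.791], [-0.001, 0.791, 0.612], [-1.0, -0.001, 0.0]]
wrist_force: [0.0, 0.4, -1.1]
finger_gap: 0.0172
t 11.15 T [0.5313 0.1603 0.1369] along 50.2 right 0.0 yaw 127.83 tilt [0.02 0.  ]
F tool x,y,z [ 1.12 -0.12 -0.2 ] std [0.24 0.64 0.51] M tool [ 0.001  0.036 -0.006] sa [0.2 0.4 0. ]
```

```bash
sleep 1
```

```text
(no output)
```

View pics/s9z.png

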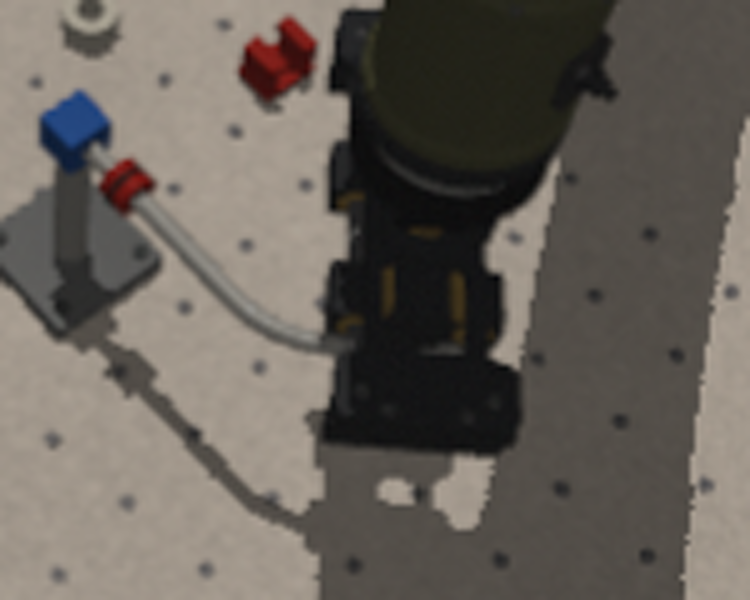

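```bash
cat > plan.py <<'E'
from avg import *
TH=.81026; R0=.06; H=-.91086
def axis(s):
    # returns a (along), b(right), heading turn (right positive) in rod frame
    if s<.07: return np.array([s,0.])
    if s<.07+R0*TH:
        f=(s-.07)/R0; return np.array([.07+R0*np.sin(f),R0*(1-np.cos(f))])
    l=s-.07-R0*TH; return np.array([.07+R0*np.sin(TH)+l*np.cos(TH),R0*(1-np.cos(TH))+l*np.sin(TH)])
def pose(s):
    q=np.array([axis(s+t) for t in np.linspace(-.012,.012,49)])
    d=q[-1]-q[0]; g=np.arctan2(d[1],d[0])
    for _ in range(3):
        u=np.array([np.cos(g),np.sin(g)]); n=np.array([-u[1],u[0]]); x=(q-axis(s))@u; y=(q-axis(s))@n
        # minimax line via Chebyshev-ish: lsq slope then mid of range
        k=np.polyfit(x,y,1)[0]; g+=np.arctan(k)
    u=np.array([np.cos(g),np.sin(g)]); n=np.array([-u[1],u[0]]); y=(q-axis(s))@n
    c=axis(s)+n*(y.max()+y.min())/2
    w=TIP[:2]+c[0]*D[:2]+c[1]*N[:2]
    return w,H-g,(y.max()-y.min())/2   # world xy, heading, half spread
def rows(start,ss):
    # start: (xy, heading) of commanded pose; tool y = -heading dir, z = x cross y
    xy,h=start; ty=-np.array([np.cos(h),np.sin(h)]); tz=np.array([-ty[1]*-1,0])
    tx=np.array([0,0,-1.]); tz=np.cross(tx,np.r_[ty,0])[:2]
    for s in ss:
        w,hh,sp=pose(s); dl=(w-xy)*1000
        print('s%.0f  [0,%.1f,%.1f,%.3f,0,0,-1]'%(s*1000,dl@ty,dl@tz,-(hh-h)), 'spread %.2f'%(sp*1000))
E
python3 - <<'E'
from plan import *
T=TIP+.0502*D
rows((T[:2],np.radians(-52.17)),np.arange(54,83,4)/1000)
E
```

```text
s54  [0,-3.8,-0.0,0.000,0,0,-1] spread 0.00
s58  [0,-7.8,-0.0,0.000,0,0,-1] spread 0.00
s62  [0,-11.8,-0.1,0.002,0,0,-1] spread 0.06
s66  [0,-15.8,-0.2,0.013,0,0,-1] spread 0.22
s70  [0,-19.8,-0.4,0.039,0,0,-1] spread 0.39
s74  [0,-23.8,-0.7,0.080,0,0,-1] spread 0.52
s78  [0,-27.7,-1.1,0.136,0,0,-1] spread 0.59
s82  [0,-31.6,-1.8,0.200,0,0,-1] spread 0.60
```

```bash
python3 -m inch '[[0,-3.8,0,0,0,0,-1],[0,-7.8,0,0,0,0,-1],[0,-11.8,-0.1,0.002,0,0,-1],[0,-15.8,-0.2,0.013,0,0,-1],[0,-19.8,-0.4,0.039,0,0,-1],[0,-23.8,-0.7,0.08,0,0,-1],[0,-23.8,-0.7,0.08,0,0,-1]]'
python3 - <<'E'
from plan import *
T,R,F,M=rep(6)
w,h,sp=pose(.074); print('cmd',w,np.degrees(h)+180, 'err mm',(T[:2]-w)*1000)
rows((w,h),np.arange(78,107,4)/1000)
E
```

```text
time: 11.9
tool_pos: [0.546, 0.1401, 0.1369]
orientation: [[0.0, -0.546, 0.838], [-0.0, 0.838, 0.546], [-1.0, -0.001, 0.0]]
wrist_force: [0.1, -1.0, -1.9]
finger_gap: 0.018
t 12.2 T [0.5454 0.141  0.1369] along 74.1 right 0.7 yaw 123.24 tilt [0.01 0.  ]
F tool x,y,z [1.42 0.48 0.09] std [0.33 0.46 0.48] M tool [ 0.016  0.042 -0.   ] sa [0.1 0.3 0. ]
cmd [0.54538588 0.14121378] 123.25371985102836 err mm [ 0.03564536 -0.18330911]
s78  [0,-4.0,-0.1,0.056,0,0,-1] spread 0.59
s82  [0,-7.9,-0.5,0.120,0,0,-1] spread 0.60
s86  [0,-11.8,-1.1,0.187,0,0,-1] spread 0.60
s90  [0,-15.7,-2.0,0.254,0,0,-1] spread 0.60
s94  [0,-19.5,-3.1,0.320,0,0,-1] spread 0.60
s98  [0,-23.2,-4.5,0.387,0,0,-1] spread 0.60
s102  [0,-26.8,-6.1,0.454,0,0,-1] spread 0.60
s106  [0,-30.3,-7.9,0.520,0,0,-1] spread 0.60
```

Forces are near zero. I continue round the bend.

```bash
python3 -m inch '[[0,-4.0,-0.1,0.056,0,0,-1],[0,-7.9,-0.5,0.12,0,0,-1],[0,-11.8,-1.1,0.187,0,0,-1],[0,-15.7,-2.0,0.254,0,0,-1],[0,-15.7,-2.0,0.254,0,0,-1]]'
python3 - <<'E'
from plan import *
T,R,F,M=rep(6)
w,h,sp=pose(.090); print('cmd',w,np.degrees(h)+180, 'err mm',(T[:2]-w)*1000)
rows((w,h),np.arange(94,123,4)/1000)
E
```

```text
time: 12.7
tool_pos: [0.5526, 0.1262, 0.1369]
orientation: [[0.0, -0.32, 0.948], [-0.001, 0.948, 0.32], [-1.0, -0.001, 0.0]]
wrist_force: [-0.7, 0.9, -1.4]
finger_gap: 0.018
t 13.0 T [0.5523 0.127  0.1369] along 89.4 right 3.9 yaw 108.77 tilt [0.02 0.  ]
F tool x,y,z [ 1.28  0.01 -0.27] std [0.3  0.49 0.55] M tool [-0.016  0.06  -0.02 ] sa [0.  0.2 0. ]
cmd [0.55233465 0.12701161] 108.7129731016864 err mm [-0.02849172 -0.02164202]
s94  [0,-4.0,-0.1,0.067,0,0,-1] spread 0.60
s98  [0,-7.9,-0.5,0.133,0,0,-1] spread 0.60
s102  [0,-11.8,-1.2,0.200,0,0,-1] spread 0.60
s106  [0,-15.7,-2.1,0.267,0,0,-1] spread 0.60
s110  [0,-19.4,-3.3,0.332,0,0,-1] spread 0.59
s114  [0,-23.2,-4.6,0.390,0,0,-1] spread 0.54
s118  [0,-26.8,-6.2,0.433,0,0,-1] spread 0.42
s122  [0,-30.5,-7.8,0.461,0,0,-1] spread 0.24
```

```bash
python3 -m inch '[[0,-4.0,-0.1,0.067,0,0,-1],[0,-7.9,-0.5,0.133,0,0,-1],[0,-11.8,-1.2,0.2,0,0,-1],[0,-15.7,-2.1,0.267,0,0,-1],[0,-15.7,-2.1,0.267,0,0,-1]]'
python3 - <<'E'
from plan import *
T,R,F,M=rep(6)
w,h,sp=pose(.106); print('cmd',w,np.degrees(h)+180, 'err mm',(T[:2]-w)*1000)
rows((w,h),np.arange(110,139,4)/1000)
E
```

```text
time: 13.5
tool_pos: [0.5555, 0.1106, 0.137]
orientation: [[0.0, -0.058, 0.998], [-0.001, 0.998, 0.058], [-1.0, -0.001, 0.0]]
wrist_force: [0.5, 0.6, -1.8]
finger_gap: 0.0175
t 13.8 T [0.5554 0.1115 0.1369] along 103.6 right 11.0 yaw 93.48 tilt [ 0.02 -0.  ]
F tool x,y,z [1.14 0.23 0.09] std [0.16 0.51 0.41] M tool [-0.001  0.049 -0.044] sa [0.  0.2 0. ]
cmd [0.55536811 0.11151202] 93.43409856486446 err mm [ 0.03839775 -0.05252554]
s110  [0,-4.0,-0.1,0.065,0,0,-1] spread 0.59
s114  [0,-7.9,-0.5,0.123,0,0,-1] spread 0.54
s118  [0,-11.9,-1.0,0.167,0,0,-1] spread 0.42
s122  [0,-15.8,-1.6,0.194,0,0,-1] spread 0.24
s126  [0,-19.7,-2.3,0.207,0,0,-1] spread 0.08
s130  [0,-23.7,-3.1,0.210,0,0,-1] spread 0.00
s134  [0,-27.6,-3.9,0.210,0,0,-1] spread 0.00
s138  [0,-31.5,-4.8,0.210,0,0,-1] spread 0.00
```

```bash
python3 -m inch '[[0,-4.0,-0.1,0.065,0,0,-1],[0,-7.9,-0.5,0.123,0,0,-1],[0,-11.9,-1.0,0.167,0,0,-1],[0,-15.8,-1.6,0.194,0,0,-1],[0,-19.7,-2.3,0.207,0,0,-1],[0,-23.7,-3.1,0.21,0,0,-1],[0,-23.7,-3.1,0.21,0,0,-1]]'
python3 - <<'E'
from plan import *
T,R,F,M=rep(6)
w,h,sp=pose(.130); print('cmd',w,np.degrees(h)+180, 'err mm',(T[:2]-w)*1000)
rows((w,h),np.arange(134,172,4)/1000)
s=snap('scene','s10')
big=cv2.resize(s['color'][140:260,220:370],None,fx=5,fy=5,interpolation=cv2.INTER_CUBIC);cv2.imwrite('pics/s10z.png',big[:,:,::-1])
E
```

```text
time: 14.5
tool_pos: [0.5536, 0.0863, 0.1369]
orientation: [[-0.0, 0.151, 0.989], [-0.001, 0.989, -0.151], [-1.0, -0.001, -0.0]]
wrist_force: [-1.1, 0.3, -1.2]
finger_gap: 0.0177
t 14.8 T [0.5538 0.0874 0.137 ] along 121.6 right 27.0 yaw 81.37 tilt [0.02 0.  ]
F tool x,y,z [1.21 0.18 0.25] std [0.31 0.22 0.59] M tool [-0.     0.06  -0.066] sa [0.  0.3 0. ]
cmd [0.55368986 0.08771252] 81.38800415037092 err mm [ 0.11337195 -0.30547991]
s134  [0,-4.0,0.0,0.000,0,0,-1] spread 0.00
s138  [0,-8.0,0.0,0.000,0,0,-1] spread 0.00
s142  [0,-12.0,0.0,0.000,0,0,-1] spread 0.00
s146  [0,-16.0,0.0,0.000,0,0,-1] spread 0.00
s150  [0,-20.0,0.0,0.000,0,0,-1] spread 0.00
s154  [0,-24.0,0.0,0.000,0,0,-1] spread 0.00
s158  [0,-28.0,0.0,0.000,0,0,-1] spread 0.00
s162  [0,-32.0,0.0,0.000,0,0,-1] spread 0.00
s166  [0,-36.0,0.0,0.000,0,0,-1] spread 0.00
s170  [0,-40.0,0.0,0.000,0,0,-1] spread 0.00
```

```bash
sleep 1
```

```text
(no output)
```

View pics/s10z.png

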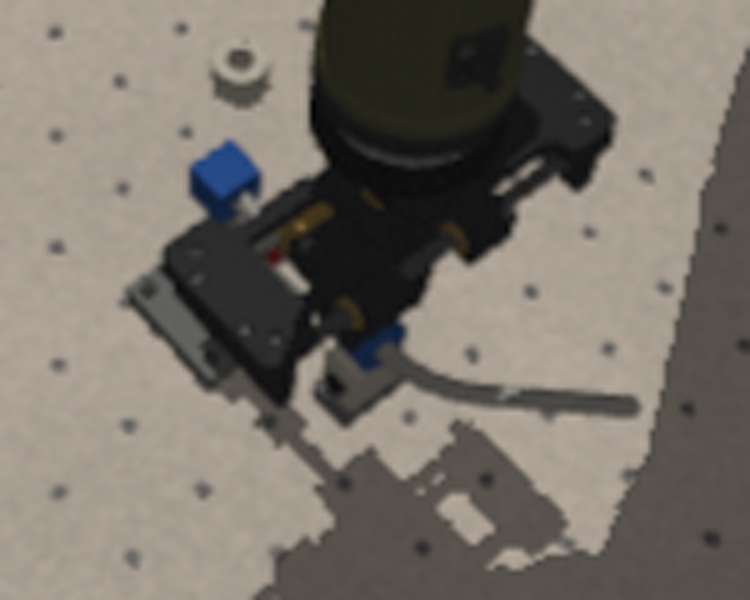

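The carrier is round the bend with its collar at (380,345) in the zoomed view and no load on the wrist. I slide along the second leg.

```bash
python3 -m inch '[[0,-5,0,0,0,0,-1],[0,-11,0,0,0,0,-1],[0,-17,0,0,0,0,-1],[0,-23,0,0,0,0,-1],[0,-29,0,0,0,0,-1],[0,-34,0,0,0,0,-1],[0,-38,0,0,0,0,-1],[0,-38,0,0,0,0,-1]]'
python3 - <<'E'
from plan import *
T,R,F,M=rep(6)
w,h,sp=pose(.168); print('cmd',w,np.degrees(h)+180, 'err mm',(T[:2]-w)*1000)
E
```

```text
time: 15.65
tool_pos: [0.548, 0.0488, 0.137]
orientation: [[-0.0, 0.151, 0.988], [-0.0, 0.988, -0.151], [-1.0, -0.0, -0.0]]
wrist_force: [0.2, 0.4, -1.2]
finger_gap: 0.0177
t 15.95 T [0.5481 0.05   0.1369] along 147.7 right 54.4 yaw 81.37 tilt [0.02 0.  ]
F tool x,y,z [ 1.4  -0.25  0.28] std [0.49 0.4  0.47] M tool [-0.003  0.034 -0.074] sa [0.  0.3 0. ]
cmd [0.54800042 0.05014085] 81.38708796444375 err mm [ 0.11641444 -0.15524543]
```

```bash
python3 -m inch '[[0,-2,0,0,0,0,-1],[0,-4,0,0,0,0,-1],[0,-6,0,0,0,0,-1],[0,-8,0,0,0,0,-1],[0,-10,0,0,0,0,-1],[0,-12,0,0,0,0,-1],[0,-14,0,0,0,0,-1],[0,-16,0,0,0,0,-1]]'
python3 - <<'E'
from plan import *
T,R,F,M=rep(6)
w,h,sp=pose(.184); u=np.array([np.cos(h),np.sin(h)]); print('err along', (T[:2]-w)@u*1000,'lat',(T[:2]-w)@np.array([u[1],-u[0]])*1000)
snap('wrist','w12')
E
```

```text
time: 16.75
tool_pos: [0.5457, 0.034, 0.137]
orientation: [[0.0, 0.15, 0.989], [0.0, 0.989, -0.15], [-1.0, 0.0, 0.0]]
wrist_force: [-0.2, 4.6, -1.5]
finger_gap: 0.0178
t 17.05 T [0.5456 0.0334 0.1369] along 159.3 right 66.6 yaw 81.32 tilt [-0.02 -0.  ]
F tool x,y,z [ 1.03  3.08 -0.26] std [0.48 0.74 0.6 ] M tool [0.012 0.12  0.594] sa [0. 0. 0.]
err along 0.9016516016475281 lat -0.13220920679987866
```

```bash
sleep 1
```

```text
(no output)
```

View pics/w12.png

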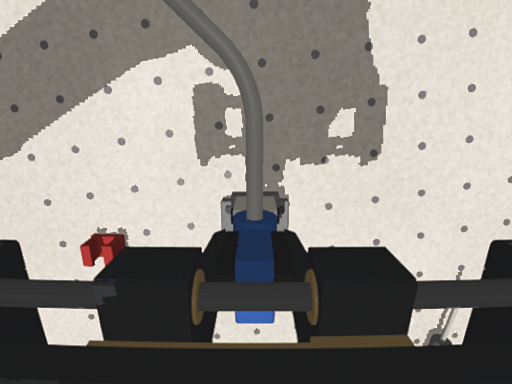

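The force along the rod is about 4 N, so the sleeve is sliding. The block is at (255,315). I continue in finer steps.

```bash
python3 -m inch '[[0,-1,0,0,0,0,-1],[0,-2,0,0,0,0,-1],[0,-3,0,0,0,0,-1],[0,-4,0,0,0,0,-1],[0,-5,0,0,0,0,-1]]'
python3 - <<'E'
from plan import *
T,R,F,M=rep(3)
w,h,sp=pose(.189); u=np.array([np.cos(h),np.sin(h)]); print('err along', (T[:2]-w)@u*1000,'lat',(T[:2]-w)@np.array([u[1],-u[0]])*1000)
E
```

```text
time: 17.6
tool_pos: [0.5449, 0.029, 0.1369]
orientation: [[0.0, 0.15, 0.989], [0.0, 0.989, -0.15], [-1.0, 0.0, 0.0]]
wrist_force: [-0.1, 3.8, -1.9]
finger_gap: 0.0178
t 17.75 T [0.5449 0.0287 0.1369] along 162.5 right 70.0 yaw 81.34 tilt [-0.  0.]
F tool x,y,z [ 0.74  3.77 -0.24] std [0.15 0.63 0.48] M tool [0.032 0.117 0.76 ] sa [0. 0. 0.]
err along 0.6446774724395496 lat -0.13988289951183375
```

```bash
python3 -m inch '[[0,-0.5,0,0,0,0,-1],[0,-1,0,0,0,0,-1],[0,-1.3,0,0,0,0,-1]]'
python3 - <<'E'
from plan import *
T,R,F,M=rep(3)
w,h,sp=pose(.1903); u=np.array([np.cos(h),np.sin(h)]); print('err along', (T[:2]-w)@u*1000)
E
```

```text
time: 18.05
tool_pos: [0.5447, 0.0277, 0.137]
orientation: [[0.0, 0.15, 0.989], [0.0, 0.989, -0.15], [-1.0, 0.0, 0.0]]
wrist_force: [-0.1, 4.6, 0.2]
finger_gap: 0.0178
t 18.2 T [0.5447 0.0276 0.1369] along 163.3 right 70.8 yaw 81.34 tilt [0. 0.]
F tool x,y,z [ 0.98  3.44 -0.  ] std [0.19 0.33 0.41] M tool [0.02  0.109 0.822] sa [0. 0. 0.]
err along 0.45556983198266143
```

```bash
python3 -m inch '[[0,-0.4,0,0,0,0,-1],[0,-0.8,0,0,0,0,-1]]'
python3 - <<'E'
from plan import *
T,R,F,M=rep(3)
w,h,sp=pose(.1911); u=np.array([np.cos(h),np.sin(h)]); print('err along', (T[:2]-w)@u*1000)
E
python3 -m inch '[[0,-0.4,0,0,0,0,-1],[0,-0.8,0,0,0,0,-1]]'
python3 - <<'E'
from plan import *
T,R,F,M=rep(3)
w,h,sp=pose(.1919); u=np.array([np.cos(h),np.sin(h)]); print('err along', (T[:2]-w)@u*1000)
E
```

```text
time: 18.4
tool_pos: [0.5446, 0.0269, 0.1369]
orientation: [[0.0, 0.15, 0.989], [0.0, 0.989, -0.15], [-1.0, 0.0, 0.0]]
wrist_force: [0.3, 4.7, -0.1]
finger_gap: 0.0178
t 18.55 T [0.5446 0.0268 0.137 ] along 163.9 right 71.4 yaw 81.35 tilt [0.   0.01]
F tool x,y,z [ 0.5   4.09 -0.47] std [0.35 0.42 0.22] M tool [0.022 0.074 0.805] sa [0. 0. 0.]
err along 0.4839827240591937
time: 18.75
tool_pos: [0.5445, 0.0264, 0.1369]
orientation: [[0.0, 0.15, 0.989], [0.0, 0.989, -0.15], [-1.0, 0.0, 0.0]]
wrist_force: [0.8, 4.9, -1.2]
finger_gap: 0.0175
t 18.9 T [0.5446 0.0264 0.137 ] along 164.2 right 71.7 yaw 81.36 tilt [0.03 0.01]
F tool x,y,z [0.91 5.11 0.05] std [0.16 0.18 0.32] M tool [0.006 0.13  1.041] sa [0. 0. 0.]
err along 0.10048114776877128
```

```bash
python3 -m inch '[[0,-0.4,0,0,0,0,-1],[0,-0.8,0,0,0,0,-1]]'
python3 - <<'E'
from plan import *
T,R,F,M=rep(3)
w,h,sp=pose(.1927); u=np.array([np.cos(h),np.sin(h)]); print('err along', (T[:2]-w)@u*1000)
E
```

```text
time: 19.1
tool_pos: [0.5445, 0.0263, 0.137]
orientation: [[0.0, 0.15, 0.989], [0.001, 0.989, -0.15], [-1.0, 0.001, 0.0]]
wrist_force: [1.2, 7.1, 1.0]
finger_gap: 0.0178
t 19.25 T [0.5445 0.0263 0.137 ] along 164.2 right 71.8 yaw 81.39 tilt [0.08 0.01]
F tool x,y,z [0.97 6.06 0.02] std [0.11 0.12 0.79] M tool [0.044 0.121 1.358] sa [0. 0. 0.]
err along -0.6351539310563565
```

```bash
python3 -m inch '[[0,-0.4,0,0,0,0,-1],[0,-0.8,0,0,0,0,-1]]'
python3 - <<'E'
from plan import *
T,R,F,M=rep(3)
w,h,sp=pose(.1935); u=np.array([np.cos(h),np.sin(h)]); print('err along', (T[:2]-w)@u*1000)
s=snap('scene','s14'); snap('wrist','w14'); snap('top','t14')
big=cv2.resize(s['color'][130:250,220:370],None,fx=5,fy=5,interpolation=cv2.INTER_CUBIC);cv2.imwrite('pics/s14z.png',big[:,:,::-1])
E
```

```text
time: 19.45
tool_pos: [0.5445, 0.0263, 0.137]
orientation: [[0.001, 0.149, 0.989], [0.002, 0.989, -0.149], [-1.0, 0.002, 0.0]]
wrist_force: [0.7, 8.4, -1.4]
finger_gap: 0.0177
t 19.6 T [0.5445 0.0263 0.137 ] along 164.2 right 71.8 yaw 81.43 tilt [0.13 0.02]
F tool x,y,z [ 0.89  7.83 -0.52] std [0.27 0.46 0.5 ] M tool [0.011 0.189 1.639] sa [0. 0. 0.]
err along -1.3800911172544283
```

```bash
sleep 1
```

```text
(no output)
```

View pics/s14z.png

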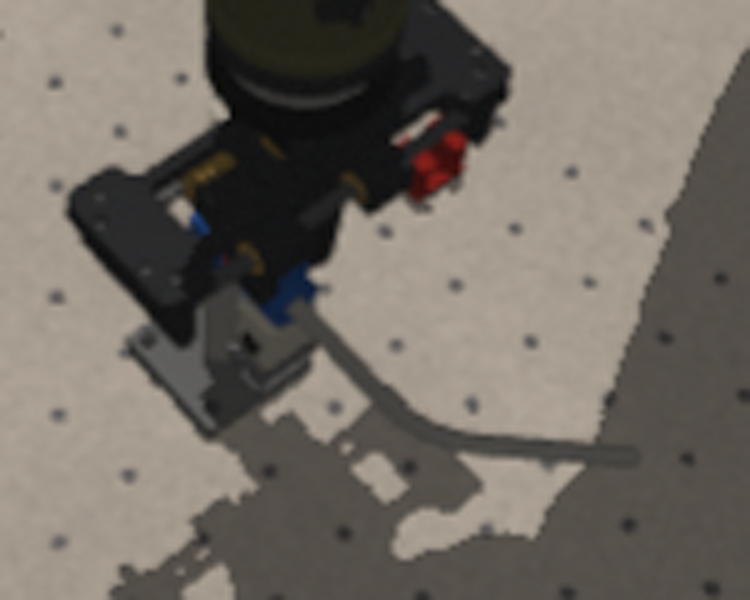

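The tool stopped dead and the force rose to about 8 N, so the sleeve is home. I relax the push, set the carrier's weight on the rod, then open.

```bash
python3 -m inch '[[0,0.7,0,0,0,0,-1],[0,1.4,0,0,0,0,-1],[0.6,1.4,0,0,0,0,-1],[1.2,1.4,0,0,0,0,-1],[1.2,1.4,0,0,0,0,-1]]'
python3 - <<'E'
from plan import *
rep(4)
E
```

```text
time: 20.25
tool_pos: [0.5447, 0.0263, 0.136]
orientation: [[0.001, 0.15, 0.989], [0.001, 0.989, -0.15], [-1.0, 0.001, 0.001]]
wrist_force: [0.8, 5.4, 0.7]
finger_gap: 0.0177
t 20.45 T [0.5447 0.0263 0.1359] along 164.3 right 71.6 yaw 81.37 tilt [0.04 0.03]
F tool x,y,z [-0.5   5.28 -0.08] std [0.63 0.32 0.38] M tool [-0.004  0.168  1.134] sa [0. 0. 0.]
```

```bash
python3 -m inch '[[-0.2,0.6,0,0,0,0,-1],[-0.2,1.2,0,0,0,0,-1],[-0.2,1.2,0,0,0,0,-1]]'
python3 - <<'E'
from plan import *
rep(4)
E
```

```text
time: 20.75
tool_pos: [0.5447, 0.0264, 0.1359]
orientation: [[0.0, 0.151, 0.989], [-0.001, 0.989, -0.151], [-1.0, -0.001, 0.0]]
wrist_force: [1.9, 2.6, -1.5]
finger_gap: 0.0179
t 20.95 T [0.5447 0.0265 0.1359] along 164.2 right 71.5 yaw 81.32 tilt [-0.04  0.02]
F tool x,y,z [0.79 2.17 1.12] std [0.41 0.46 0.46] M tool [-0.003 -0.086  0.493] sa [0. 0. 0.]
```

```bash
python3 -m inch '[[0,0.5,0,0,0,0,-0.5],[0,0.5,0,0,0,0,-0.4],[0,0.5,0,0,0,0,-0.2],[0,0.5,0,0,0,0,0],[0,0.5,0,0,0,0,0],[0,0.5,0,0,0,0,0]]'
python3 - <<'E'
from plan import *
rep(3); snap('wrist','w16')
E
```

```text
time: 21.55
tool_pos: [0.5447, 0.0275, 0.1359]
orientation: [[0.0, 0.15, 0.989], [-0.0, 0.989, -0.15], [-1.0, -0.0, 0.0]]
wrist_force: [-0.4, -0.4, 0.2]
finger_gap: 0.044
t 21.7 T [0.5447 0.0275 0.1359] along 163.3 right 70.9 yaw 81.35 tilt [ 0. -0.]
F tool x,y,z [0.02 0.21 0.01] std [0.09 0.12 0.36] M tool [-0.001  0.058 -0.066] sa [0. 0. 0.]
```

```bash
sleep 1
```

```text
(no output)
```

View pics/w16.png

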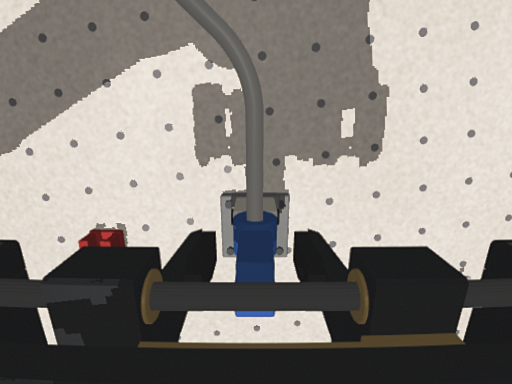

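Released: the tab is at (255,265) between the open fingers, with zero wrist force. I lift straight up, then look.

```bash
python3 -m inch '[[-10,0,0,0,0,0,0],[-30,0,0,0,0,0,0],[-60,0,0,0,0,0,0],[-100,0,0,0,0,0,0],[-120,0,0,0,0,0,0],[-120,-60,0,0,0,0,0],[-120,-60,0,0,0,0,0]]'
python3 - <<'E'
from plan import *
rep(2); snap('wrist','w17'); s=snap('scene','s17'); t=snap('top','t17')
big=cv2.resize(s['color'][130:250,220:370],None,fx=5,fy=5,interpolation=cv2.INTER_CUBIC);cv2.imwrite('pics/s17z.png',big[:,:,::-1])
E
```

```text
time: 22.45
tool_pos: [0.535, -0.0375, 0.2576]
orientation: [[0.002, 0.157, 0.988], [-0.004, 0.988, -0.157], [-1.0, -0.004, 0.002]]
wrist_force: [-0.4, 0.3, -0.1]
finger_gap: 0.0442
t 22.55 T [ 0.5349 -0.036   0.2568] along 207.5 right 117.6 yaw 80.98 tilt [-0.14  0.04]
F tool x,y,z [ 0.12 -0.02 -0.3 ] std [0.17 0.82 0.13] M tool [ 0.027  0.07  -0.117] sa [0.2 1.4 0.2]
```

```bash
sleep 1
```

```text
(no output)
```

View pics/w17.png

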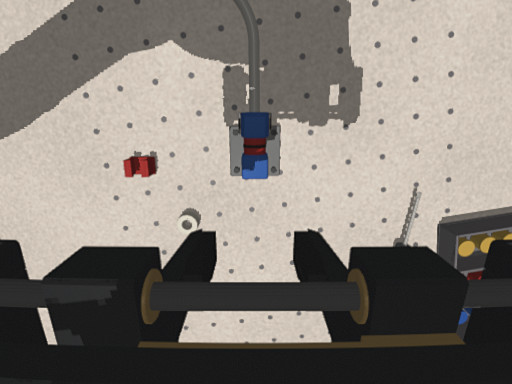

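View pics/s17z.png

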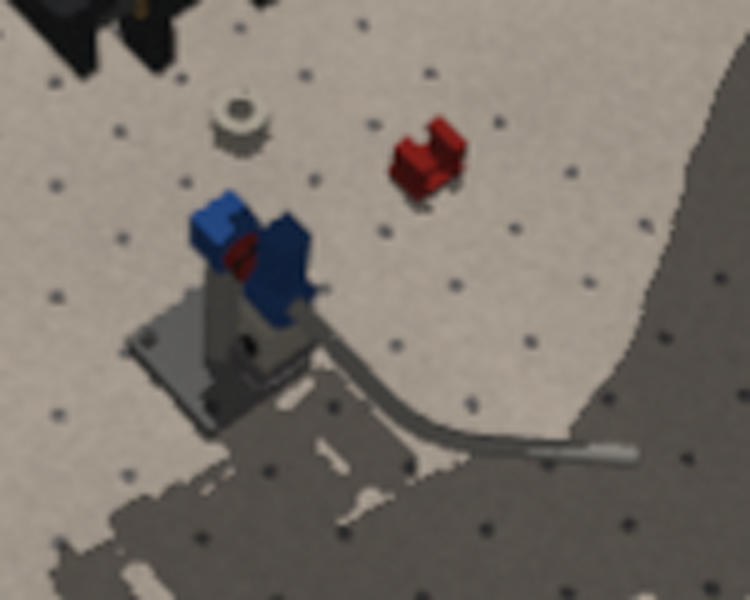

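The carrier hangs on the rod at (255,125), with the red sleeve at (255,146) right up against the blue block at (255,167). I check for any gap.

Run:
```python
from plan import *
s=load('w17'); c=s['color']
cv2.imwrite('pics/w17z.png',cv2.resize(c[95:190,215:295],None,fx=6,fy=6,interpolation=cv2.INTER_NEAREST)[:,:,::-1])
e2=axis(.07+R0*TH); u=np.array([np.cos(TH),np.sin(TH)])
for col in (249,255,261):
  print(col)
  for v in range(128,180,2):
    z=.131 if v<155 else .133
    w=onz(s,col,v,z)[:2]-TIP[:2]; q=np.array([w@D[:2],w@N[:2]])-e2; print(v,c[v,col],round(1000*q@u,1),end=' | ')
```

```text
249
128 [29 49 82] 75.8 | 130 [32 50 83] 77.6 | 132 [30 48 83] 79.5 | 134 [30 47 82] 81.4 | 136 [28 48 82] 83.2 | 138 [64 32 49] 85.1 | 140 [79 26 23] 87.0 | 142 [79 28 27] 88.9 | 144 [69 23 21] 90.8 | 146 [19 21 20] 92.7 | 148 [66 24 23] 94.6 | 150 [79 27 25] 96.6 | 152 [78 25 22] 98.5 | 154 [66 30 40] 100.5 | 156 [27 46 81] 102.1 | 158 [31 49 83] 104.0 | 160 [30 49 82] 106.0 | 162 [31 49 82] 108.0 | 164 [29 48 82] 109.9 | 166 [30 48 82] 111.9 | 168 [29 47 82] 113.9 | 170 [ 54  85 145] 115.9 | 172 [ 62  99 167] 117.8 | 174 [ 63  99 167] 119.8 | 176 [ 61  99 168] 121.9 | 178 [ 78 100 156] 123.9 | 255
128 [30 48 82] 75.8 | 130 [30 48 82] 77.6 | 132 [31 49 83] 79.5 | 134 [30 48 82] 81.4 | 136 [27 47 81] 83.3 | 138 [67 35 50] 85.1 | 140 [82 27 24] 87.0 | 142 [81 26 24] 88.9 | 144 [77 28 25] 90.8 | 146 [20 20 21] 92.8 | 148 [68 26 24] 94.7 | 150 [83 27 26] 96.6 | 152 [82 27 24] 98.5 | 154 [70 28 38] 100.5 | 156 [29 48 83] 102.1 | 158 [29 47 82] 104.1 | 160 [30 48 83] 106.0 | 162 [ 58  94 159] 108.0 | 164 [ 63 100 169] 109.9 | 166 [ 63  99 168] 111.9 | 168 [ 62  97 165] 113.9 | 170 [ 62  99 167] 115.9 | 172 [ 62  99 166] 117.9 | 174 [ 62  98 166] 119.9 | 176 [ 59  97 166] 121.9 | 178 [ 84 103 153] 123.9 | 261
128 [30 49 83] 75.8 | 130 [31 48 83] 77.7 | 132 [29 47 81] 79.5 | 134 [29 48 82] 81.4 | 136 [27 46 80] 83.3 | 138 [64 33 48] 85.2 | 140 [79 28 25] 87.1 | 142 [78 25 23] 89.0 | 144 [64 21 21] 90.9 | 146 [19 21 21] 92.8 | 148 [104  33  32] 94.7 | 150 [120  36  34] 96.6 | 152 [77 25 23] 98.6 | 154 [60 31 48] 100.5 | 156 [26 46 81] 102.2 | 158 [28 47 80] 104.1 | 160 [ 39  62 105] 106.1 | 162 [ 61  98 166] 108.0 | 164 [ 59  96 163] 110.0 | 166 [ 60  96 164] 111.9 | 168 [ 60  96 164] 113.9 | 170 [ 60  96 164] 115.9 | 172 [ 60  96 164] 117.9 | 174 [ 61  97 165] 119.9 | 176 [ 59  96 165] 121.9 | 178 [ 84 102 149] 123.9 |
```

```bash
sleep 1
```

```text
(no output)
```

View pics/w17z.png

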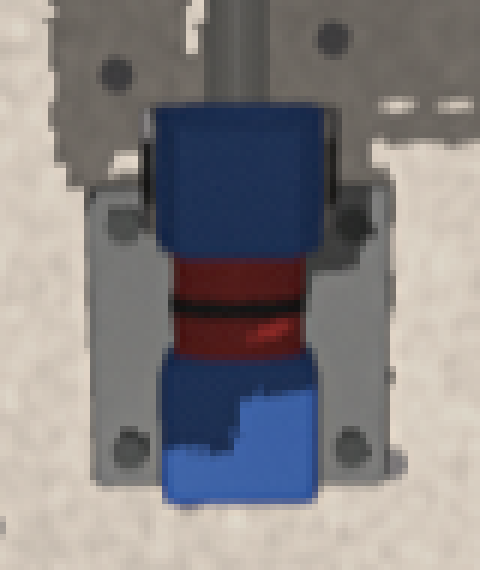

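The sleeve spans about 85 to 101 mm past the bend, flush with the block face. A quick check of the bystanders against the first picture, then I hand in.

```bash
python3 -m inch '[[0,0,0,0,0,0,0],[0,0,0,0,0,0,0],[0,0,0,0,0,0,0]]'
python3 - <<'E'
from plan import *
t=snap('top','t18'); P0=cloud(load('top0')); P1=cloud(t); c0=load('top0')['color'].astype(int); c1=t['color'].astype(int)
for n,(u0,u1,v0,v1) in dict(clip_yellow=(160,182,138,162),jar=(122,150,175,205),dish=(342,376,145,176),driver=(276,340,130,158),clip_red=(242,262,256,274),spare=(274,292,238,256)).items():
    a=c0[v0:v1,u0:u1]; b=c1[v0:v1,u0:u1]
    m0=(P0[v0:v1,u0:u1,2]>.008); m1=(P1[v0:v1,u0:u1,2]>.008)
    f=lambda m:np.array(np.nonzero(m))[::-1].mean(1).round(1)
    print(n,f(m0),f(m1),m0.sum(),m1.sum())
rep(2)
env.finish_job()
E
```

```text
time: 23.0
tool_pos: [0.5357, -0.0309, 0.2558]
orientation: [[-0.0, 0.149, 0.989], [0.0, 0.989, -0.149], [-1.0, 0.0, -0.0]]
wrist_force: [-0.2, -0.3, 0.0]
finger_gap: 0.0438
clip_yellow [10.4 11.5] [10.3 11.3] 102 95
jar [11.2 14.2] [11.2 14.2] 290 293
dish [18.5 14.7] [18.6 14.6] 610 609
driver [40.3 14.7] [26.3 17.1] 311 520
clip_red [9.1 8.2] [9.5 8.5] 90 358
spare [8.9 9.4] [8.5 8.5] 76 323
t 23.15 T [ 0.5357 -0.0314  0.2558] along 204.4 right 114.1 yaw 81.38 tilt [ 0.01 -0.01]
F tool x,y,z [-0.02 -0.32 -0.03] std [0.17 0.57 0.29] M tool [-0.011  0.038 -0.068] sa [0.  0.1 0. ]
the job is handed in; nothing more can be done
```

The sensor carrier is on the bent rod and has pushed the red sleeve fully home against the block. I released it, it hangs there, and I handed the job in at about 23 s with the gripper clear above. I gripped it by the tab, threaded it onto the tip and slid it round the bend, which I measured from the wrist camera at about 46.4°.

**Forces:** Steady force on the carrier stayed within about 0.5 N through the bend. Sliding the sleeve took about 4 N. At the end of travel the tool stopped dead while the force rose to about 8 N (8.4 N at most in a single reading). I relaxed that to about 2 N before opening the fingers.

**Last checks that passed:**
- The wrist picture shows no gap between sleeve and block; the sleeve spans about 85–101 mm past the bend.
- The carrier is hanging on the rod and the wrist force is about zero.
- The yellow clip, jar and dish read within 0.2 pixel of their first positions in the top view.

**Check that disagreed:** The same top-view comparison did not confirm the red clip, spare ring and screwdriver. Their region sizes no longer matched the first picture, probably because the arm was over those areas. My moves passed well clear of all three. I saw the red clip and spare ring standing in the last wrist and scene pictures, and the screwdriver only partly in the wrist picture, so its position is not measured.

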